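Eject, inspect and rack the fresh soap bars

ROBOT

A 7-joint arm with a two-finger parallel gripper is mounted at the origin on the work surface. World frame = base frame: x ahead of the robot, y to its left, z up, the work surface at z = 0. Lengths are in m, angles in rad, forces in N, time in s.
With the tool pointing down it reaches from about 0.425 to 0.825 m from the base axis. Payload 3.6 kg.
Tool frame: the origin (TCP) lies at the very end of the fingers, on their centre line; the grasp point (between the pads) lies 19 mm behind it (tcp_to_grasp is the distance from the TCP to the grasp point, in m); z points along the fingers, y is the line along which they close (so a half turn about z gives the same grasp; the last joint's range is limited). The gripper opens to 93 mm and grips with 3 to 60 N. Pads are 15 mm wide; open, the fingers measure 128 mm over their backs; the gripper's body (75 mm by 188 mm) begins 65 mm behind the grasp point.
Start: joints at [-1.244, 0.615, -0.013, 1.423, 0.008, 1.103, -0.04], TCP at [0.225, 0.61, 0.219] pointing down, gripper open.
Joint ranges: [-3.12, 3.12], [-0.3, 2.06], [-1.34, 1.32], [0.26, 2.42], [-1.36, 4.5], [0.01, 1.98], [-2.84, 2.84]. Speed limits (rad/s): [2.79, 2.79, 3.14, 3.14, 3.14, 3.14, 3.14].

INTERFACE

Orientations are given as a unit quaternion [x, y, z, w].
In Python, from cell import sense, camera, finish_job, tcp_to_grasp gives the robot as it stands. The module is installed in compiled form; this text tells all that it offers.
- The arm moves only by the tool arm_command, never from a script. Its argument "plan" is a list of rows, each an object of numbers: "tx", "ty", "tz": the shift along the tool's x, y, z in mm; "wx", "wy", "wz": the turn, a rotation vector about the tool's x, y, z in degrees. A call has 1 to 5 rows; each row is the pose to reach, as a shift and turn from the pose commanded when the call began, along the tool's axes at that moment; what a row does not reach only later rows make up. A row lasts 1/10 s, in which the tool goes at most 50 mm and 8.59 degrees, less where a joint would pass 70% of its speed; a pose out of reach is approached as far as the arm can. A call with a gripper value outside its range is refused whole. "fingers" is the opening, from 0 (shut) to 1 (fully open), set as the call begins (left out, the last holds). The fingers move at their own pace and stop on an object; "newtons" is the grip in N (left out, the last holds). Time passes only in rows, so rows that repeat a pose let the fingers close. It gives the time, the measured TCP pose, the force, the opening and the grip force at its end, in the units of the state.
- sense(): the state, without advancing time (a new reading comes with each control period).
- camera(name): name is "scene" or "top" or "wrist"; returns a dict with "img" (400x640x3 uint8, red, green, blue), "intrinsics" (3x3 intrinsics, pixels), "R" (3x3) and "t" (3): a world point X has camera coordinates R X + t. Camera axes: x right, y down, z forward; pixel columns grow to the right and rows downward; lengths in m; the calibration is good to about 2 mm. A picture is of the moment at which its call begins. There is no depth.
- finish_job(): hands the job in; it is judged then, once.
The state is a dict: "t": time; "qpos": joint angles; "joint_vel": joint speeds; "tau": joint torques, N m; "eef_pos": TCP position; "orientation": TCP orientation; "ft_force": force on the tool from outside, world axes, zero at the start; "ft_torque": the same for the moment, N m; "opening": finger opening in m; "grip_force": force on a finger pad.
Only numpy, scipy, OpenCV 4.12 (cv2) and the standard library are available. Lean on these libraries where they do the work, as an engineer would, in place of code of your own. Each camera call takes 0.05 s, during which the arm holds its last target. There are 200 camera calls.

TASK

Switch on the viewing lamp, then push each fresh soap bar out of the mould with its ejector slide (do not touch a bar in the mould), hold it still and level at the viewing position over the lamp, its middle level with the orange ball, for two seconds, and lay it flat on the slatted rack, side by side and not stacked: view them in the order white, amber, green (some may be missing). The bars are still soft and dent easily, so pinch them only lightly; at the end switch the lamp off with all ejectors back home, and leave the other things alone.

Things in the scene. Friction and masses are not known exactly. Their poses are not given: they have to be found in the camera images.
- soap_white: white soap bar, freshly moulded, loose, 76 (its x) x 50 (y) x 28 (z) mm, about 0.12 kg; origin in the middle of the bar. May be absent. Starts flat on the table in one of the three mould lanes, long axis along the lane. It dents if the fingers press it with over 20 N in all, both pads added together; 4 to 7 N per pad carries it safely
- soap_amber: amber soap bar, freshly moulded, loose, 76 (its x) x 50 (y) x 28 (z) mm, about 0.12 kg; origin in the middle of the bar. May be absent. Starts flat on the table in one of the three mould lanes, long axis along the lane. It dents if the fingers press it with over 20 N in all, both pads added together; 4 to 7 N per pad carries it safely
- soap_green: green soap bar, freshly moulded, loose, 76 (its x) x 50 (y) x 28 (z) mm, about 0.12 kg; origin in the middle of the bar. May be absent. Starts flat on the table in one of the three mould lanes, long axis along the lane. It dents if the fingers press it with over 20 N in all, both pads added together; 4 to 7 N per pad carries it safely
- mould: fixed teak mould: walls 30 mm high, mould x -66 to 40 mm, form 3 bottomless lanes 53 mm wide along x at y = +85 (left), 0 (mid), -85 mm (right), open at +x on to bare table. Origin on the table under a bar in the mid lane (bars start at x = 0). A strip crosses above at x 10 to 20, z 32 to 40 mm. Never finger a bar in the mould (bar origin at x under 45 mm, |y| under 130 mm)
- ejector_left (a joint): spring ejector slide of the left lane: 0 at home, grows as it is pushed along mould +x, stop at 0.075 m, where the bar's origin is at mould x of about 75 mm, just clear of the walls. The spring needs about 2 N at the start and 8 N at the stop, and brings the slide home when released
- ejector_left_tab (a point): middle of the near (mould -x) face of the left ejector's red upright thumb tab, the face to push; tab 40 wide (y) x 10 thick x 42 mm high, its top 69 mm and this point 55 mm above the table; moves with the slide, at home at mould x = -79 mm. Behind this face (-x) only the slide itself, under 30 mm high, sticks out by 5 mm
- ejector_mid (a joint): spring ejector slide of the mid lane: 0 at home, grows as it is pushed along mould +x, stop at 0.075 m, where the bar's origin is at mould x of about 75 mm, just clear of the walls. The spring needs about 2 N at the start and 8 N at the stop, and brings the slide home when released
- ejector_mid_tab (a point): middle of the near (mould -x) face of the mid ejector's red upright thumb tab, the face to push; tab 40 wide (y) x 10 thick x 42 mm high, its top 69 mm and this point 55 mm above the table; moves with the slide, at home at mould x = -79 mm. Behind this face (-x) only the slide itself, under 30 mm high, sticks out by 5 mm
- ejector_right (a joint): spring ejector slide of the right lane: 0 at home, grows as it is pushed along mould +x, stop at 0.075 m, where the bar's origin is at mould x of about 75 mm, just clear of the walls. The spring needs about 2 N at the start and 8 N at the stop, and brings the slide home when released
- ejector_right_tab (a point): middle of the near (mould -x) face of the right ejector's red upright thumb tab, the face to push; tab 40 wide (y) x 10 thick x 42 mm high, its top 69 mm and this point 55 mm above the table; moves with the slide, at home at mould x = -79 mm. Behind this face (-x) only the slide itself, under 30 mm high, sticks out by 5 mm
- viewer: fixed viewing lamp: light panel 100 x 100 x 16 mm, origin on the table under its middle; 130 mm behind the middle (viewer +x) stands a post with an orange ball (radius 13 mm) centred 160 mm above the table; its toggle switch stands 90 mm in front of the middle (-x)
- view_point (a point): the viewing position: straight above the middle of the light panel, 160 mm above the table, level with the centre of the orange ball
- lamp_switch (a joint): toggle of the lamp: 0 = off, leaning to viewer -x (towards the robot); 1.0 rad = on, leaning to +x; stays where it is left, little force needed
- lamp_switch_tip (a point): tip of the red toggle lever; about 70 mm from its pivot; it swings in the viewer's x-z plane
- rack: fixed low teak slatted rack, 140 (x) x 320 (y) mm over all, origin on the table under its middle; slat tops 25 mm above the table; a rim 10 mm wide and 35 mm high surrounds a clear area of 120 x 300 mm. Bars lie flat on the slats, side by side along y
- hourglass: bystander, leave alone: wooden sauna hourglass 72 mm across, 140 mm tall; origin under its middle
- bamboo_box: bystander, leave alone: closed bamboo box with hinged top, 126 x 196 x 77 mm; origin under its middle
- massager: bystander, leave alone: round blue scalp massager 80 mm across, 69 mm high; origin under its middle
- tongue_scraper: bystander, leave alone: steel tongue scraper lying flat, about 170 mm long, 6 mm high; origin under its middle
- jar: bystander, leave alone: glass jar with screw cap, 64 mm across, 75 mm high; origin under its middle
- brush: bystander, leave alone: flat bath brush with wooden handle, about 190 mm long along its own x, 20 mm high; origin under its middle
- dish: bystander, leave alone: blue bowl 80 mm across, 30 mm high; origin under its middle
There are look-alikes about, which are no part of the job. Of the things shaped like the soap_white, the white one is meant.

How it is judged:
On the way, in this order (a step that is already met when the one before it is completed fails the run):
1. the lamp is switched on (value of joint lamp_switch above 0.75 rad), for 0.2 s.
2. the white soap is held still and level at the viewing position for a second (distance between soap_white and view_point below 0.025 m and angle between the z axis of soap_white and the z axis of viewer, either way round below 0.25 rad and linear speed of soap_white below 0.1 m/s), for 1 s.
3. the amber soap is held still and level at the viewing position for a second (distance between soap_amber and view_point below 0.025 m and angle between the z axis of soap_amber and the z axis of viewer, either way round below 0.25 rad and linear speed of soap_amber below 0.1 m/s), for 1 s.
4. the green soap is held still and level at the viewing position for a second (distance between soap_green and view_point below 0.025 m and angle between the z axis of soap_green and the z axis of viewer, either way round below 0.25 rad and linear speed of soap_green below 0.1 m/s), for 1 s.
5. after the last viewing (not before) the lamp is switched off (value of joint lamp_switch below 0.25 rad), for 0.2 s.
At the end, for the whole second after the job is handed in: Every soap bar present lies flat (within 7 degrees) and at rest on the rack's slats, its middle within 50 mm of the rack's middle across (x) and 140 mm along (y), none stacked; the lamp switch is off (below 0.25 rad) and all ejectors are home (within 8 mm) (x of soap_white in the frame of rack between -0.05 and 0.05 m and y of soap_white in the frame of rack between -0.14 and 0.14 m and z of soap_white in the frame of rack between 0.033 and 0.046 m and angle between the z axis of each of soap_white, soap_amber, soap_green and the z axis of rack, either way round below 0.12 rad and linear speed of each of soap_white, soap_amber, soap_green below 0.02 m/s and x of soap_amber in the frame of rack between -0.05 and 0.05 m and y of soap_amber in the frame of rack between -0.14 and 0.14 m and z of soap_amber in the frame of rack between 0.033 and 0.046 m and x of soap_green in the frame of rack between -0.05 and 0.05 m and y of soap_green in the frame of rack between -0.14 and 0.14 m and z of soap_green in the frame of rack between 0.033 and 0.046 m and value of joint lamp_switch below 0.25 rad and value of joint each of ejector_left, ejector_mid, ejector_right below 0.008 m); the robot touches nothing.
It fails at once if the fingers press a soap with more than 20 N in all, both pads added (contact force between the fingers and soap_white above 20 N or contact force between the fingers and soap_amber above 20 N or contact force between the fingers and soap_green above 20 N).
It fails at once if the fingers touch a soap while it is still in the mould ((contact force between the fingers and soap_white above 1 N and x of soap_white in the frame of mould between -0.06 and 0.045 m and y of soap_white in the frame of mould between -0.13 and 0.13 m and z of soap_white in the frame of mould below 0.025 m) or (contact force between the fingers and soap_amber above 1 N and x of soap_amber in the frame of mould between -0.06 and 0.045 m and y of soap_amber in the frame of mould between -0.13 and 0.13 m and z of soap_amber in the frame of mould below 0.025 m) or (contact force between the fingers and soap_green above 1 N and x of soap_green in the frame of mould between -0.06 and 0.045 m and y of soap_green in the frame of mould between -0.13 and 0.13 m and z of soap_green in the frame of mould below 0.025 m)).
It fails at once if a bystander is moved more than 30 mm (distance of any of hourglass, bamboo_box, massager, tongue_scraper, jar, brush, dish from where it was at the start of the episode above 0.03 m).
Of soap_white, soap_amber, soap_green only 2 to 3 are there at a start; the rules pass over those that are not, and their reading is None.
At some moment in a run one of soap_white, soap_amber, soap_green may be knocked a few centimetres aside while the robot is not near it.
It also fails if it takes over 210 s, if anything falls off the work surface, if the arm or the gripper's body presses on something with over 40 N, if the wrist force passes 120 N, or if a joint passes its speed limit or range.

## Working session

There is one attempt and no reset: what is moved stays moved. The work goes in short steps, Python scripts to look and compute and a tool call to move; the robot and the scene stay as the last step left them, time stands still between calls to the robot, and variables do not carry over. Pictures are saved under pics/ and viewed, at most 14 in all, crops included, and the job is handed in when it is done.

Besides the shell and the picture viewer there is one more tool, called after "Call:" as name([rows], argument=value, ...), one row to a line, values as JSON. arm_command: Moves the arm, as the interface text tells. Its arguments: {"type":"object","properties":{"plan":{"type":"array","items":{"type":"object","properties":{"tx":{"type":"number"},"ty":{"type":"number"},"tz":{"type":"number"},"wx":{"type":"number"},"wy":{"type":"number"},"wz":{"type":"number"}}}},"fingers":{"type":"number"},"newtons":{"type":"number"}},"required":["plan"]}

```bash
mkdir -p pics; cat > h.py <<'E'
import numpy as np, cv2
from cell import sense, camera, tcp_to_grasp
from scipy.spatial.transform import Rotation as Rn
def shot(n,f=None):
    c=camera(n)
    if f: cv2.imwrite('pics/'+f,c['img'][:,:,::-1])
    return c
def ray(c,uv):
    K,R,t=[np.array(c[k]) for k in('intrinsics','R','t')]
    return -R.T@t, R.T@np.linalg.solve(K,[uv[0],uv[1],1.])
def onz(c,uv,z):
    o,d=ray(c,uv); return o+d*(z-o[2])/d[2]
def tri(c1,p1,c2,p2):
    (a,d),(b,e)=ray(c1,p1),ray(c2,p2)
    d=d/np.linalg.norm(d);e=e/np.linalg.norm(e)
    s=np.linalg.lstsq(np.c_[d,-e],b-a,rcond=None)[0]
    P,Q=a+s[0]*d,b+s[1]*e
    return (P+Q)/2,np.linalg.norm(P-Q)
def proj(c,X):
    p=np.array(c['intrinsics'])@(np.array(c['R'])@np.array(X)+c['t']); return p[:2]/p[2]
E
python3 - <<'E'
from h import *
for n in('scene','top','wrist'):
    c=shot(n,n+'0.png'); print(n,-np.array(c['R']).T@c['t'],np.array(c['R']).round(3).tolist(),c['intrinsics'])
s=sense();print(s, tcp_to_grasp)
E
```

```text
scene [ 1.44182168 -0.5925603   0.96726282] [[0.606, 0.795, -0.023], [0.475, -0.384, -0.792], [-0.639, 0.469, -0.61]] [[514.78881823   0.         318.7094319 ]
 [  0.         514.78881823 200.19418555]
 [  0.           0.           1.        ]]
top [0.44742023 0.05660508 1.53390478] [[0.02, -1.0, 0.017], [-0.995, -0.022, -0.095], [0.095, -0.015, -0.995]] [[495.25191109   0.         312.52186971]
 [  0.         495.25191109 199.73757193]
 [  0.           0.           1.        ]]
wrist [0.15469814 0.63470993 0.38245677] [[0.346, 0.938, -0.001], [0.904, -0.333, 0.267], [0.251, -0.094, -0.964]] [[322.07089825   0.         320.62400217]
 [  0.         322.07089825 203.85893074]
 [  0.           0.           1.        ]]
{'t': 0.15, 'qpos': array([-1.24452745,  0.6157114 , -0.01264181,  1.4245349 ,  0.00811717,
        1.10341115, -0.04040752]), 'joint_vel': array([-0.00019195, -0.00124302, -0.00054655, -0.00306494,  0.00114346,
       -0.00070103, -0.0009065 ]), 'tau': array([ 4.83003896e-04, -4.59348822e+01,  2.09425273e-01, -1.65944821e+01,
       -6.10020943e-02,  1.81356078e-02,  1.70567364e-04]), 'eef_pos': array([0.22433857, 0.60940333, 0.21773657]), 'orientation': array([ 1.75429384e-01,  9.84491501e-01, -9.93323304e-04, -1.67057231e-04]), 'ft_force': array([-0.43980259, -0.07985048, -0.54711881]), 'ft_torque': array([-0.00296768, -0.02853953,  0.0079966 ]), 'grip_force': 0.0, 'opening': 0.09314663457198695} 0.0188
```

View pics/top0.png

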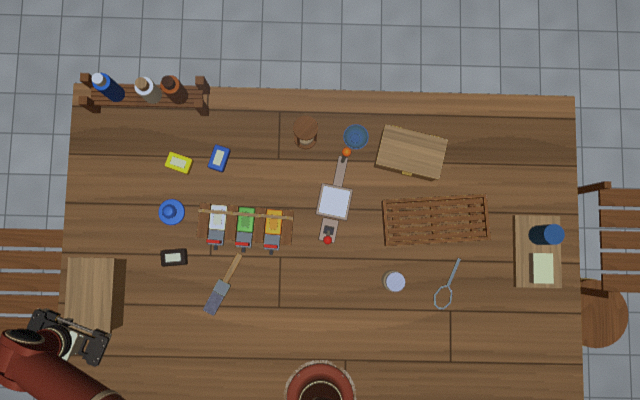

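View pics/scene0.png

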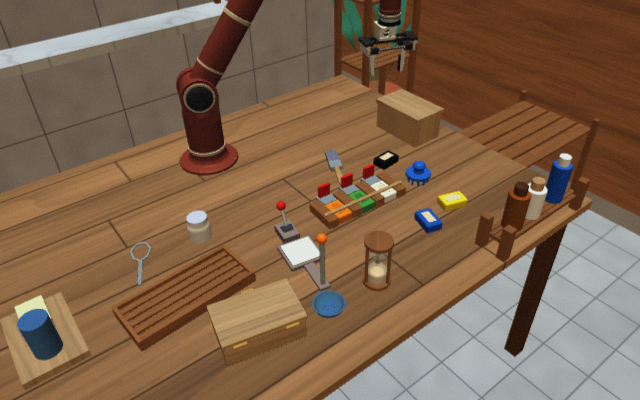

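```bash
python3 - <<'E'
from h import *
t=cv2.imread('pics/top0.png');s=cv2.imread('pics/scene0.png')
a=cv2.resize(t[140:260,190:500],None,fx=2.58,fy=2.58,interpolation=cv2.INTER_CUBIC)
b=cv2.resize(s[145:295,265:415],None,fx=2,fy=2,interpolation=cv2.INTER_CUBIC)
b2=cv2.resize(s[240:350,100:340],None,fx=2,fy=2,interpolation=cv2.INTER_CUBIC)
o=np.zeros((600,800,3),np.uint8);o[:a.shape[0],:a.shape[1]]=a[:, :800];h=a.shape[0]
bb=b[:600-h] if b.shape[0]>600-h else b
o[h:h+bb.shape[0],:300]=bb;q=b2[:600-h];o[h:h+q.shape[0],310:310+q.shape[1]]=q[:, :490]
cv2.imwrite('pics/crop1.png',o)
ct,cs=camera('top'),camera('scene')
def blobs(im,f):
    hsv=cv2.cvtColor(im,cv2.COLOR_RGB2HSV).astype(int);m=f(hsv[...,0],hsv[...,1],hsv[...,2]).astype(np.uint8)
    n,l,st,ce=cv2.connectedComponentsWithStats(m);return [(ce[i].round(1).tolist(),st[i].tolist()) for i in range(1,n) if st[i,4]>=8]
for nm,f in dict(red=lambda h,s,v:((h<5)|(h>174))&(s>190)&(v>120),orange=lambda h,s,v:(h>=7)&(h<20)&(s>215)&(v>190),white=lambda h,s,v:(s<30)&(v>190),green=lambda h,s,v:(h>45)&(h<75)&(s>120)).items():
    print(nm);
    for n,c in(('top',ct),('scene',cs)): print(n,[(p,q) for p,q in blobs(c['img'],f) if 180<p[0]<500 and p[1]>100])
E
```

```text
red
top [([327.1, 239.8], [324, 236, 7, 8, 42]), ([213.4, 241.2], [207, 240, 13, 3, 20]), ([241.2, 243.4], [235, 242, 13, 3, 24]), ([270.0, 246.0], [264, 245, 13, 3, 20])]
scene [([368.2, 166.2], [363, 164, 11, 6, 28]), ([346.3, 175.3], [341, 173, 11, 6, 29]), ([323.4, 185.0], [318, 183, 12, 6, 31]), ([280.4, 204.7], [277, 201, 8, 8, 49])]
orange
top []
scene [([333.6, 204.6], [325, 200, 18, 10, 95]), ([342.8, 212.8], [335, 208, 16, 10, 80]), ([321.3, 237.1], [317, 234, 10, 7, 51])]
white
top [([216.8, 162.1], [214, 160, 7, 5, 11]), ([335.5, 188.4], [326, 186, 20, 5, 20]), ([326.4, 202.9], [319, 189, 15, 22, 65]), ([334.9, 193.5], [333, 191, 4, 6, 8]), ([330.4, 199.4], [327, 195, 8, 8, 23]), ([342.3, 195.7], [339, 194, 8, 4, 15]), ([339.1, 202.6], [335, 196, 9, 13, 32]), ([216.0, 207.2], [211, 206, 12, 4, 30]), ([340.2, 211.8], [339, 209, 5, 6, 9]), ([210.8, 218.6], [210, 215, 4, 8, 14]), ([212.0, 227.7], [210, 227, 6, 2, 9]), ([220.7, 228.0], [217, 227, 7, 3, 9])]
scene [([378.0, 184.7], [371, 181, 17, 9, 49]), ([388.4, 192.1], [381, 189, 15, 7, 44]), ([300.1, 250.4], [281, 237, 38, 28, 660])]
green
top [([242.5, 208.7], [239, 207, 12, 5, 26]), ([238.1, 224.7], [237, 216, 6, 15, 21])]
scene [([356.7, 194.4], [348, 190, 18, 10, 100]), ([367.1, 204.3], [358, 198, 17, 15, 146])]
```

View pics/crop1.png

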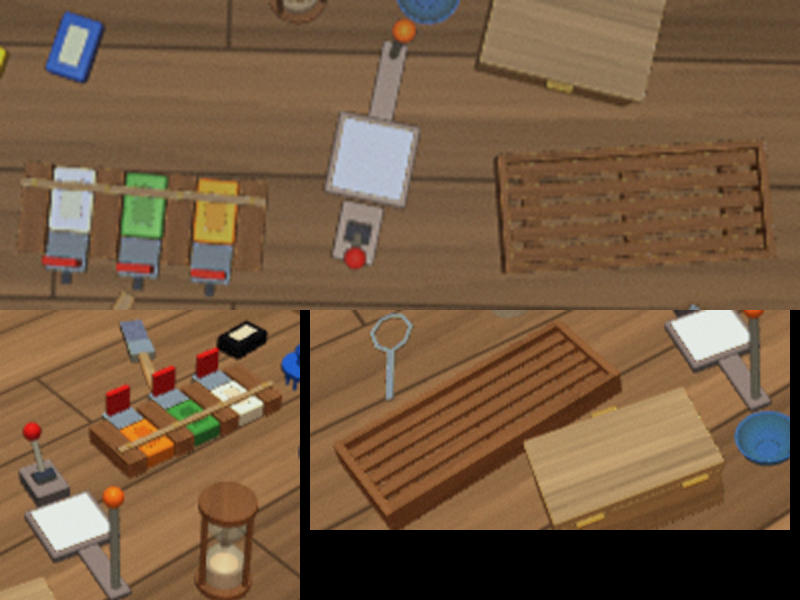

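```bash
python3 - <<'E'
from h import *
ct,cs=camera('top'),camera('scene')
for n,p,q in [('tip',(327.1,239.8),(280.4,204.7)),('tabL',(213.4,241.2),(368.2,166.2)),('tabM',(241.2,243.4),(346.3,175.3)),('tabR',(270,246),(323.4,185)),('ball',(346.6,152),(321.3,238))]:
    X,e=tri(ct,p,cs,q);print(n,X.round(4),round(e,4))
f=lambda u,v:(190+u/2.58,140+v/2.58)
P=[onz(ct,f(*x),.016) for x in((343,113),(418,127),(402,206),(326,190))]
print('panel',np.mean(P,0).round(4),[p.round(3).tolist() for p in P])
Rk=[onz(ct,f(*x),.035) for x in((496,156),(765,142),(773,256),(503,272))]
print('rack',np.mean(Rk,0).round(4),[p.round(3).tolist() for p in Rk])
for n,x,z in(('white',(73,200),.028),('green',(144,206),.028),('amber',(216,211),.028)): print(n,onz(ct,f(*x),z).round(4))
M=[onz(ct,f(*x),.03) for x in((26,165),(267,185),(262,265),(20,248))]
print('mould',np.mean(M,0).round(4),[p.round(3).tolist() for p in M])
for n,x,z in(('hour',(306,128),.14),('box',(412,152),.077),('jar',(395,282),.075),('dish',(356,137),.03),('scr',(447,283),0),('brushtip',(240,255),.02),('brushend',(212,312),.02),('massag',(172,211),.06)): print(n,onz(ct,x,z).round(3))
E
```

```text
tip [ 0.4694 -0.0106  0.0859] 0.0015
tabL [0.4591 0.3238 0.0672] 0.0001
tabM [0.4536 0.2411 0.0662] 0.0023
tabR [0.448  0.1566 0.065 ] 0.0015
ball [ 0.7165 -0.0567  0.1602] 0.0011
panel [ 0.5887 -0.0333  0.016 ] [[0.643, 0.003, 0.016], [0.628, -0.087, 0.016], [0.533, -0.07, 0.016], [0.55, 0.021, 0.016]]
rack [ 0.5376 -0.3425  0.035 ] [[0.594, -0.178, 0.035], [0.617, -0.498, 0.035], [0.482, -0.506, 0.035], [0.457, -0.188, 0.035]]
white [0.5313 0.3189 0.028 ]
green [0.526  0.2353 0.028 ]
amber [0.5219 0.1506 0.028 ]
mould [0.5145 0.2349 0.03  ] [[0.571, 0.375, 0.03], [0.554, 0.091, 0.03], [0.46, 0.095, 0.03], [0.474, 0.378, 0.03]]
hour [0.787 0.059 0.14 ]
box [ 0.737 -0.26   0.077]
jar [ 0.351 -0.211  0.075]
dish [ 0.789 -0.096  0.03 ]
scr [ 0.346 -0.385  0.   ]
brushtip [0.419 0.25  0.02 ]
brushend [0.248 0.328 0.02 ]
massag [0.546 0.451 0.06 ]
```

```bash
cat >> h.py <<'E'
def tool(a):
    a=np.radians(a); y=np.array([np.cos(a),np.sin(a),0]); z=np.array([0,0,-1.]); return np.c_[np.cross(y,z),y,z]
def go(*T):
    "T: (x,y,z,yaw of tool y in deg); prints one row target per leg, first from measured pose"
    s=sense(); p=np.array(s['eef_pos']); R=Rn.from_quat(s['orientation']).as_matrix()
    print('at',p.round(4),'f',np.round(s['ft_force'],1),'t',round(s['t'],1),'q',np.round(s['qpos'],2))
    for x,y,z,a in T:
        q=np.array([x,y,z]); Q=tool(a); d=R.T@(q-p)*1000; w=np.degrees(Rn.from_matrix(R.T@Q).as_rotvec())
        print('T',d.round(1),'W',w.round(2),'| rows>=%.1f'%max(np.linalg.norm(d)/50,np.linalg.norm(w)/8.59)); p,R=q,Q
E
python3 -c "
from h import *
go((.35,.42,.33,78),(.47,.235,.33,86.2),(.46,-.03,.33,86.2),(.46,-.3,.33,94.3))"
```

```text
at [0.2245 0.6098 0.2184] f [-1.3 -0.4  0.2] t 0.3 q [-1.24  0.62 -0.01  1.42  0.01  1.1  -0.04]
T [-183.3 -134.8 -111.5] W [-0.04 -0.   -8.21] | rows>=5.1
T [-155.8 -156.     0. ] W [ 0.   0.  -8.2] | rows>=4.4
T [  -7.6 -265.1    0. ] W [0. 0. 0.] | rows>=5.3
T [ -17.9 -269.4    0. ] W [ 0.   0.  -8.1] | rows>=5.4
```

Call:
arm_command([
  {"tx": -37,"ty": -27,"tz": -22,"wz": -1.6},
  {"tx": -73,"ty": -54,"tz": -45,"wz": -3.2},
  {"tx": -110,"ty": -81,"tz": -67,"wz": -4.9},
  {"tx": -147,"ty": -108,"tz": -90,"wz": -6.6},
  {"tx": -180,"ty": -133,"tz": -110,"wz": -8.2},
])

```text
schema error: expected keys tx, ty, tz, wx, wy, wz
```

Call:
arm_command([
  {"tx": -32,"ty": -32,"wz": -1.6},
  {"tx": -64,"ty": -64,"wz": -3.3},
  {"tx": -96,"ty": -96,"wz": -5},
  {"tx": -128,"ty": -128,"wz": -6.6},
  {"tx": -156,"ty": -156,"wz": -8.2},
])

```text
schema error: expected keys tx, ty, tz, wx, wy, wz
```

Call:
arm_command([
  {"tx": 0},
  {"tx": 0},
])

```text
schema error: expected keys tx, ty, tz, wx, wy, wz
```

```bash
python3 - <<'E'
from h import *
c=shot('wrist','w1.png');np.savez('w1.npz',**c)
go((.47,.235,.33,86.2),(.46,0,.33,86.2),(.46,-.23,.33,86.2))
for X in [(.46,.32,.067),(.453,.241,.067),(.447,.156,.067)]: print(proj(c,X).round())
E
```

```text
at [0.2245 0.6099 0.2185] f [ 0.9 -0.8  0.6] t 0.4 q [-1.24  0.62 -0.01  1.42  0.01  1.1  -0.04]
T [-359.9 -267.  -111.4] W [ -0.02  -0.   -16.41] | rows>=9.2
T [  -5.6 -235.1    0. ] W [0. 0. 0.] | rows>=4.7
T [ -15.2 -229.5    0. ] W [0. 0. 0.] | rows>=4.6
[171. 437.]
[114. 449.]
[ 55. 463.]
```

View pics/w1.png

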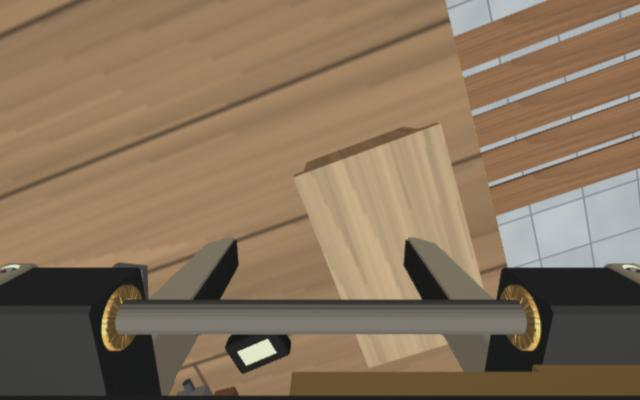

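Call:
arm_command([
  {"tx": -40,"ty": -15,"tz": -22,"wx": 0,"wy": 0,"wz": -1.6},
  {"tx": -80,"ty": -30,"tz": -45,"wx": 0,"wy": 0,"wz": -3.2},
  {"tx": -120,"ty": -45,"tz": -67,"wx": 0,"wy": 0,"wz": -4.9},
  {"tx": -160,"ty": -60,"tz": -90,"wx": 0,"wy": 0,"wz": -6.6},
  {"tx": -200,"ty": -75,"tz": -110,"wx": 0,"wy": 0,"wz": -8.2},
])

```text
t: 0.9
eef_pos: [0.3876, 0.4693, 0.3301]
orientation: [0.104, 0.995, 0.001, 0.0]
ft_force: [0.7, 1.8, -0.2]
opening: 0.0931
grip_force: 0.0
```

```bash
python3 -c "
from h import *
go((.53,.41,.33,82),(.62,.235,.33,86.2),(.62,.2,.33,86.2))"
```

```text
at [0.3876 0.4693 0.3301] f [ 0.7  1.8 -0.2] t 0.9 q [-0.9   0.47 -0.03  1.37  0.01  1.3   0.43]
T [-151.6  -28.5    0.2] W [ 0.06  0.04 -3.94] | rows>=3.1
T [-113.5 -160.8    0. ] W [ 0.   0.  -4.2] | rows>=3.9
T [ -2.3 -34.9   0. ] W [0. 0. 0.] | rows>=0.7
```

Call:
arm_command([
  {"tx": -40,"ty": -8,"tz": 0,"wx": 0,"wy": 0,"wz": -1},
  {"tx": -80,"ty": -16,"tz": 0,"wx": 0,"wy": 0,"wz": -2},
  {"tx": -120,"ty": -23,"tz": 0,"wx": 0,"wy": 0,"wz": -3},
  {"tx": -152,"ty": -29,"tz": 0,"wx": 0,"wy": 0,"wz": -4},
])

```text
t: 1.3
eef_pos: [0.5314, 0.4085, 0.3286]
orientation: [0.071, 0.998, -0.0, 0.0]
ft_force: [-0.2, -0.2, 0.6]
opening: 0.093
grip_force: 0.0
```

Call:
arm_command([
  {"tx": -28,"ty": -40,"tz": 0,"wx": 0,"wy": 0,"wz": -1},
  {"tx": -56,"ty": -80,"tz": 0,"wx": 0,"wy": 0,"wz": -2},
  {"tx": -85,"ty": -120,"tz": 0,"wx": 0,"wy": 0,"wz": -3.2},
  {"tx": -113,"ty": -161,"tz": 0,"wx": 0,"wy": 0,"wz": -4.2},
  {"tx": -113,"ty": -161,"tz": 0,"wx": 0,"wy": 0,"wz": -4.2},
])

```text
t: 1.8
eef_pos: [0.623, 0.2237, 0.3285]
orientation: [0.041, 0.999, -0.004, 0.002]
ft_force: [-0.4, -0.6, 0.2]
opening: 0.0931
grip_force: 0.0
```

```bash
python3 - <<'E'
from h import *
c=shot('wrist','w1.png');np.savez('w1.npz',**c)
go((.62,.1,.33,86.2),(.62,-.03,.33,86.2),(.62,-.26,.33,86.2))
for X in [(.459,.3238,.067),(.4536,.2411,.067),(.448,.1566,.067),(.469,-.0106,.086)]: print(proj(c,X).round())
E
```

```text
at [0.6208 0.2293 0.3285] f [-0.5  0.3 -0.4] t 1.9 q [-0.38  0.57 -0.02  1.2   0.01  1.38  1.1 ]
T [  -9.1 -129.    -1.1] W [-0.18  0.07 -0.57] | rows>=2.6
T [  -8.6 -129.7    0. ] W [0. 0. 0.] | rows>=2.6
T [ -15.2 -229.5    0. ] W [0. 0. 0.] | rows>=4.6
[395.  29.]
[325.  30.]
[255.  31.]
[112.  61.]
```

View pics/w1.png

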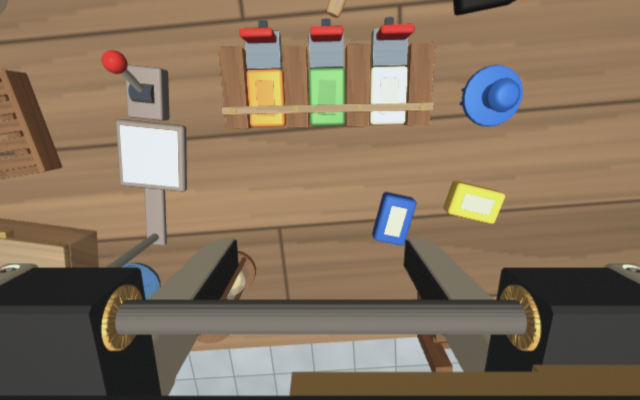

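```bash
python3 - <<'E'
from h import *
c=np.load('w1.npz');ct=camera('top')
hsv=cv2.cvtColor(c['img'],cv2.COLOR_RGB2HSV).astype(int);h,s,v=hsv[...,0],hsv[...,1],hsv[...,2]
n,l,st,ce=cv2.connectedComponentsWithStats((((h<5)|(h>174))&(s>190)&(v>120)).astype(np.uint8))
for i in range(1,n):
    if st[i,4]>40: print('red',ce[i].round(1),st[i])
for nm,p,q in [('tip',ce[1:][np.argmin(abs(ce[1:,0]-114))],(327.1,239.8))]:
    print(nm,tri(c,p,ct,q))
P=[onz(c,x,.016) for x in((119,121),(186,122),(184,190),(119,184))];print('panel',np.mean(P,0).round(4))
ax=np.array([.9978,-.0663]);ay=np.array([.0663,.9978]);o=np.array([.5274,.2356])
for nm,m,lo,hi,k in(('white',(s<40)&(v>180),(370,65),(410,125),.085),('green',(h>45)&(h<75)&(s>100),(305,65),(350,130),0),('amber',(h>12)&(h<28)&(s>200)&(v>190),(245,65),(290,130),-.085)):
    mm=np.zeros(m.shape,np.uint8);mm[lo[1]:hi[1],lo[0]:hi[0]]=m[lo[1]:hi[1],lo[0]:hi[0]]
    x,y,w,g=cv2.boundingRect(mm);a,b=onz(c,(x,y),.028),onz(c,(x+w,y+g),.028)
    print(nm,(x,y,w,g),((a+b)/2).round(4),'pred',(o+k*ay).round(4))
go((.55,.11,.33,83),(.438,-.006,.33,79.6),(.438,-.006,.065,79.6),(.438+.074*.9836,-.006-.074*.18,.065,79.6))
E
```

```text
tip (array([ 0.46535325, -0.0079593 ,  0.08871375]), np.float64(0.00952575474803566))
panel [ 0.5874 -0.0267  0.016 ]
white (371, 66, 36, 58) [0.5331 0.323  0.028 ] pred [0.533  0.3204]
green (309, 68, 36, 58) [0.5286 0.2383 0.028 ] pred [0.5274 0.2356]
amber (0, 0, 0, 0) [ 0.3754 -0.1705  0.028 ] pred [0.5218 0.1508]
at [0.6192 0.2333 0.3285] f [-1.3  1.5 -0.2] t 1.9 q [-0.38  0.57 -0.02  1.2   0.01  1.38  1.1 ]
T [  60.3 -127.9   -1.4] W [-0.01 -0.01  2.95] | rows>=2.8
T [  97.  -128.8    0. ] W [0.  0.  3.4] | rows>=3.2
T [  0.   0. 265.] W [0. 0. 0.] | rows>=5.3
T [-74.   0.   0.] W [0. 0. 0.] | rows>=1.5
```

Call:
arm_command([
  {"tx": 20,"ty": -43,"tz": 0,"wx": 0,"wy": 0,"wz": 1},
  {"tx": 40,"ty": -86,"tz": 0,"wx": 0,"wy": 0,"wz": 2},
  {"tx": 60,"ty": -128,"tz": 0,"wx": 0,"wy": 0,"wz": 3},
], fingers=0, newtons=5)

```text
t: 2.2
eef_pos: [0.5486, 0.1127, 0.3285]
orientation: [0.058, 0.998, 0.0, -0.0]
ft_force: [1.5, -1.0, 0.6]
opening: 0.0732
grip_force: 0.0
```

Call:
arm_command([
  {"tx": 24,"ty": -32,"tz": 0,"wx": 0,"wy": 0,"wz": 0.8},
  {"tx": 49,"ty": -65,"tz": 0,"wx": 0,"wy": 0,"wz": 1.7},
  {"tx": 73,"ty": -97,"tz": 0,"wx": 0,"wy": 0,"wz": 2.5},
  {"tx": 97,"ty": -129,"tz": 0,"wx": 0,"wy": 0,"wz": 3.4},
  {"tx": 97,"ty": -129,"tz": 40,"wx": 0,"wy": 0,"wz": 3.4},
])

```text
t: 2.7
eef_pos: [0.4391, -0.0074, 0.293]
orientation: [0.091, 0.996, 0.0, 0.006]
ft_force: [1.2, -0.5, -0.4]
opening: 0.0341
grip_force: 0.0
```

Call:
arm_command([
  {"tx": 0,"ty": 0,"tz": 40,"wx": 0,"wy": 0,"wz": 0},
  {"tx": 0,"ty": 0,"tz": 80,"wx": 0,"wy": 0,"wz": 0},
  {"tx": 0,"ty": 0,"tz": 120,"wx": 0,"wy": 0,"wz": 0},
  {"tx": 0,"ty": 0,"tz": 120,"wx": 0,"wy": 0,"wz": 0},
])

```text
t: 3.1
eef_pos: [0.4348, -0.0031, 0.1652]
orientation: [0.087, 0.996, -0.0, -0.005]
ft_force: [-0.4, 0.6, 0.1]
opening: 0.0026
grip_force: 0.0
```

```bash
python3 -c "
from h import *
shot('scene','s2.png')
a=np.array([.9836,-.18]);p=np.array([.5002,-.0171])
go((*(p-.062*a),.065,79.6),(*(p+.013*a),.065,79.6))"
```

```text
at [ 0.437  -0.0033  0.1676] f [-0.4 -0.6  1.5] t 3.1 q [-0.07  0.37  0.04  2.07 -0.02  0.71  1.38]
T [ -3.2  -2.1 102.6] W [-0.02 -0.29  0.37] | rows>=2.1
T [-75.   0.   0.] W [0. 0. 0.] | rows>=1.5
```

Call:
arm_command([
  {"tx": 0,"ty": 0,"tz": 40,"wx": 0,"wy": 0,"wz": 0},
  {"tx": -2,"ty": -2,"tz": 80,"wx": 0,"wy": 0,"wz": 0},
  {"tx": -2,"ty": -2,"tz": 102,"wx": 0,"wy": 0,"wz": 0},
  {"tx": -2,"ty": -2,"tz": 102,"wx": 0,"wy": 0,"wz": 0},
])

```text
t: 3.55
eef_pos: [0.4404, -0.0064, 0.0664]
orientation: [0.088, 0.996, 0.0, -0.001]
ft_force: [0.7, 0.3, 0.7]
opening: 0.0005
grip_force: 0.0
```

Call:
arm_command([
  {"tx": -15,"ty": 0,"tz": 0,"wx": 0,"wy": 0,"wz": 0},
  {"tx": -30,"ty": 0,"tz": 0,"wx": 0,"wy": 0,"wz": 0},
  {"tx": -45,"ty": 0,"tz": 0,"wx": 0,"wy": 0,"wz": 0},
  {"tx": -60,"ty": 0,"tz": 0,"wx": 0,"wy": 0,"wz": 0},
  {"tx": -76,"ty": 0,"tz": 0,"wx": 0,"wy": 0,"wz": 0},
])

```text
t: 4.05
eef_pos: [0.5132, -0.0194, 0.0694]
orientation: [0.088, 0.996, 0.001, -0.003]
ft_force: [-23.5, 6.4, 17.3]
opening: 0.0007
grip_force: 12.4
```

Call:
arm_command([
  {"tx": 0,"ty": 0,"tz": 0,"wx": 0,"wy": 0,"wz": 0},
  {"tx": 20,"ty": 0,"tz": 0,"wx": 0,"wy": 0,"wz": 0},
  {"tx": 40,"ty": 0,"tz": 0,"wx": 0,"wy": 0,"wz": 0},
  {"tx": 60,"ty": 0,"tz": -20,"wx": 0,"wy": 0,"wz": 0},
  {"tx": 60,"ty": 0,"tz": -60,"wx": 0,"wy": 0,"wz": 0},
])

```text
t: 4.55
eef_pos: [0.4523, -0.009, 0.128]
orientation: [0.088, 0.996, 0.0, -0.003]
ft_force: [0.1, 0.8, 0.2]
opening: 0.0003
grip_force: 0.0
```

```bash
python3 - <<'E'
from h import *
cs=shot('scene','s3.png');ct=shot('top')
P=[]
for c,(x0,y0,x1,y1) in((ct,(290,190,370,270)),(cs,(255,180,330,245))):
    h,s,v=cv2.split(cv2.cvtColor(c['img'],cv2.COLOR_RGB2HSV).astype(np.int32)) if 0 else [cv2.cvtColor(c['img'],cv2.COLOR_RGB2HSV).astype(int)[...,i] for i in range(3)]
    m=(((h<5)|(h>174))&(s>190)&(v>120)).astype(np.uint8);k=np.zeros_like(m);k[y0:y1,x0:x1]=m[y0:y1,x0:x1]
    n,l,st,ce=cv2.connectedComponentsWithStats(k);print(st[1:].tolist(),ce[1:].round(1).tolist())
    if n>1: P.append(ce[1+np.argmax(st[1:,4])])
if len(P)==2: print(tri(ct,P[0],cs,P[1]))
im=cs['img'][170:300,240:420,::-1];cv2.imwrite('pics/c3.png',cv2.resize(im,None,fx=3,fy=3))
o=np.array([.5274,.2356]);ax=np.array([.9978,-.0663]);ay=np.array([.0663,.9978])
b=o+.085*ay-.1*ax
go((.44,.1,.17,84),(*b,.17,86.2),(*b,.05,86.2))
E
```

```text
[[328, 215, 8, 7, 39]] [[331.6, 217.9]]
[[318, 182, 12, 7, 32], [286, 215, 9, 8, 53]] [[323.4, 184.9], [289.9, 218.1]]
(array([ 0.53349417, -0.02270665,  0.08508815]), np.float64(0.0017284029059511396))
at [ 0.4604 -0.0094  0.1334] f [ 0.9 -0.4 -0.4] t 4.7 q [-0.05  0.44  0.03  2.07 -0.03  0.62  1.39]
T [ 38.8 104.2 -36.8] W [ 0.15  0.81 -4.14] | rows>=2.3
T [ 30.4 225.1   0. ] W [ 0.   0.  -2.2] | rows>=4.5
T [  0.   0. 120.] W [0. 0. 0.] | rows>=2.4
```

View pics/c3.png

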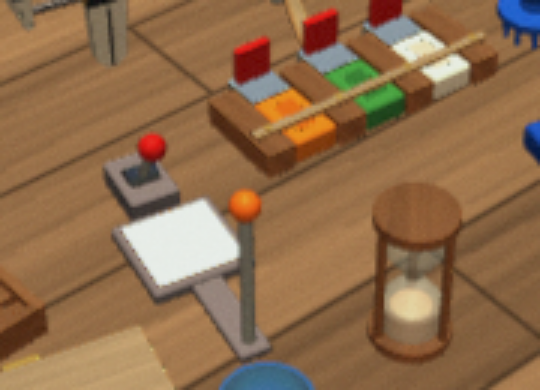

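Call:
arm_command([
  {"tx": 19,"ty": 50,"tz": -18,"wx": 0,"wy": 0,"wz": -2},
  {"tx": 39,"ty": 80,"tz": -37,"wx": 0,"wy": 0.4,"wz": -3},
  {"tx": 39,"ty": 104,"tz": -37,"wx": 0,"wy": 0.8,"wz": -4.2},
])

```text
t: 4.95
eef_pos: [0.436, 0.1033, 0.1679]
orientation: [0.05, 0.999, 0.003, -0.004]
ft_force: [-0.1, -0.7, -0.1]
opening: 0.0006
grip_force: 0.0
```

Call:
arm_command([
  {"tx": 6,"ty": 46,"tz": 0,"wx": 0,"wy": 0,"wz": -0.5},
  {"tx": 12,"ty": 92,"tz": 0,"wx": 0,"wy": 0,"wz": -1},
  {"tx": 18,"ty": 138,"tz": 0,"wx": 0,"wy": 0,"wz": -1.5},
  {"tx": 24,"ty": 184,"tz": 0,"wx": 0,"wy": 0,"wz": -2},
  {"tx": 30,"ty": 225,"tz": 0,"wx": 0,"wy": 0,"wz": -2.2},
])

```text
t: 5.45
eef_pos: [0.4298, 0.3298, 0.1667]
orientation: [0.032, 0.999, 0.002, -0.005]
ft_force: [1.4, -0.0, 0.7]
opening: 0.0004
grip_force: 0.0
```

Call:
arm_command([
  {"tx": 0,"ty": 0,"tz": 0,"wx": 0,"wy": 0,"wz": 0},
  {"tx": 0,"ty": 0,"tz": 40,"wx": 0,"wy": 0,"wz": 0},
  {"tx": 0,"ty": 0,"tz": 70,"wx": 0,"wy": 0,"wz": 0},
  {"tx": 0,"ty": 0,"tz": 70,"wx": 0,"wy": 0,"wz": 0},
])

```text
t: 5.85
eef_pos: [0.4269, 0.3246, 0.0926]
orientation: [0.033, 0.999, -0.001, -0.009]
ft_force: [0.1, -0.9, -0.3]
opening: 0.0007
grip_force: 0.0
```

```bash
cat >> h.py <<'E'
o=np.array([.5274,.2356]);ax=np.array([.9978,-.0663]);ay=np.array([.0663,.9978])
def M(x,y,z,a=86.2): return (*(o+x*ax+y*ay),z,a)
E
python3 -c "
from h import *
go(M(-.1,.085,.046),M(-.012,.085,.046))"
```

```text
at [0.4269 0.3246 0.0926] f [ 0.1 -0.9 -0.3] t 5.8 q [-0.68  0.61 -0.01  1.88 -0.    0.67  0.82]
T [-7.   3.  46.4] W [-0.18 -1.04  0.  ] | rows>=0.9
T [-88.  -0.   0.] W [0. 0. 0.] | rows>=1.8
```

Call:
arm_command([
  {"tx": -2,"ty": 2,"tz": 25,"wx": 0,"wy": -0.5,"wz": 0},
  {"tx": -5,"ty": 3,"tz": 46,"wx": 0,"wy": -1,"wz": 0},
  {"tx": -5,"ty": 3,"tz": 46,"wx": 0,"wy": -1,"wz": 0},
])

```text
t: 6.15
eef_pos: [0.4331, 0.3286, 0.0484]
orientation: [0.033, 0.999, -0.0, 0.001]
ft_force: [-0.6, -0.2, -0.7]
opening: 0.0007
grip_force: 0.0
```

Call:
arm_command([
  {"tx": -15,"ty": 0,"tz": 0,"wx": 0,"wy": 0,"wz": 0},
  {"tx": -27,"ty": 0,"tz": 0,"wx": 0,"wy": 0,"wz": 0},
  {"tx": -39,"ty": 0,"tz": 0,"wx": 0,"wy": 0,"wz": 0},
  {"tx": -51,"ty": 0,"tz": 0,"wx": 0,"wy": 0,"wz": 0},
  {"tx": -63,"ty": 0,"tz": 0,"wx": 0,"wy": 0,"wz": 0},
])

```text
t: 6.65
eef_pos: [0.4937, 0.3259, 0.0502]
orientation: [0.033, 0.999, 0.001, -0.001]
ft_force: [-7.9, 1.2, 4.2]
opening: 0.0007
grip_force: 3.8
```

```bash
python3 -c "
from h import *
go(M(-.012,.085,.046))"
```

```text
at [0.4937 0.3259 0.0502] f [-7.9  1.2  4.2] t 6.7 q [-0.61  0.73 -0.01  1.76  0.01  0.65  0.88]
T [-27.7  -2.9   4.1] W [ 0.1  -0.09  0.07] | rows>=0.6
```

Call:
arm_command([
  {"tx": -8,"ty": 0,"tz": 1,"wx": 0,"wy": 0,"wz": 0},
  {"tx": -16,"ty": 0,"tz": 2,"wx": 0,"wy": 0,"wz": 0},
  {"tx": -22,"ty": 0,"tz": 3,"wx": 0,"wy": 0,"wz": 0},
  {"tx": -27,"ty": 0,"tz": 3,"wx": 0,"wy": 0,"wz": 0},
  {"tx": -27,"ty": 0,"tz": 3,"wx": 0,"wy": 0,"wz": 0},
])

```text
t: 7.15
eef_pos: [0.5197, 0.3242, 0.0474]
orientation: [0.033, 0.999, 0.001, -0.001]
ft_force: [-7.7, 0.5, 4.4]
opening: 0.0006
grip_force: 4.1
```

Call:
arm_command([
  {"tx": -3,"ty": 0,"tz": 0,"wx": 0,"wy": 0,"wz": 0},
  {"tx": -3,"ty": 0,"tz": 0,"wx": 0,"wy": 0,"wz": 0},
])

```text
t: 7.35
eef_pos: [0.5197, 0.3242, 0.0474]
orientation: [0.032, 0.999, 0.0, -0.004]
ft_force: [-12.5, 1.5, 8.4]
opening: 0.0006
grip_force: 6.3
```

```bash
python3 -c "
from h import *
go(M(-.012,.085,.046))
ct=shot('top','t4.png')
cv2.imwrite('pics/c4.png',cv2.resize(ct['img'][150:270,150:310,::-1],None,fx=4,fy=4,interpolation=cv2.INTER_CUBIC))
"
```

```text
at [0.5197 0.3242 0.0474] f [-12.5   1.5   8.4] t 7.3 q [-0.58  0.76 -0.02  1.7   0.01  0.69  0.9 ]
T [-1.6 -2.9  1.4] W [ 0.   -0.47  0.12] | rows>=0.1
```

View pics/c4.png

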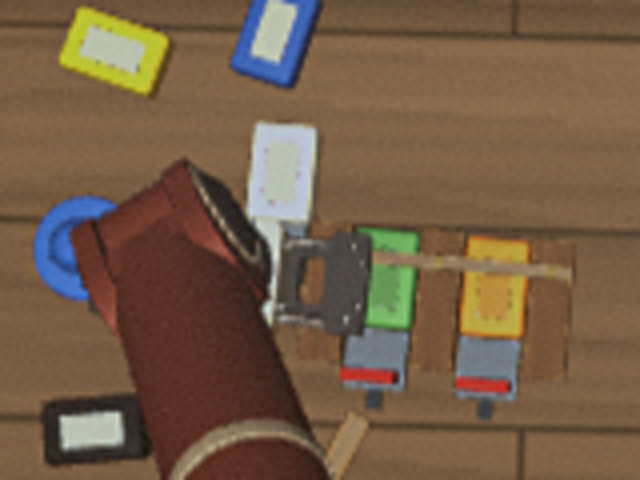

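Call:
arm_command([
  {"tx": 25,"ty": 0,"tz": 0,"wx": 0,"wy": 0,"wz": 0},
  {"tx": 55,"ty": 0,"tz": 0,"wx": 0,"wy": 0,"wz": 0},
  {"tx": 85,"ty": 0,"tz": 0,"wx": 0,"wy": 0,"wz": 0},
  {"tx": 98,"ty": 0,"tz": -20,"wx": 0,"wy": 0,"wz": 0},
  {"tx": 98,"ty": 0,"tz": -65,"wx": 0,"wy": 0,"wz": 0},
])

```text
t: 7.9
eef_pos: [0.425, 0.3284, 0.1099]
orientation: [0.032, 0.999, -0.001, -0.001]
ft_force: [0.2, -0.0, -0.2]
opening: 0.0004
grip_force: 0.0
```

Call:
arm_command([
  {"tx": 0,"ty": 0,"tz": -40,"wx": 0,"wy": 0,"wz": 0},
  {"tx": 0,"ty": -40,"tz": -60,"wx": 0,"wy": 0,"wz": 0},
  {"tx": 0,"ty": -85,"tz": -60,"wx": 0,"wy": 0,"wz": 0},
  {"tx": 0,"ty": -130,"tz": -60,"wx": 0,"wy": 0,"wz": 0},
], fingers=0.8)

```text
t: 8.3
eef_pos: [0.4214, 0.1983, 0.1731]
orientation: [0.033, 0.999, 0.002, 0.005]
ft_force: [2.0, -1.0, -0.3]
opening: 0.0278
grip_force: 0.0
```

```bash
cat >> h.py <<'E'
RNG={'white':lambda h,s,v:(s<50)&(v>150),'amber':lambda h,s,v:(h>10)&(h<28)&(s>190)&(v>150),'green':lambda h,s,v:(h>45)&(h<80)&(s>90)}
def bar(c,col,win,z=.028):
    "centre, px corners and long-axis angle of the bar's top face, cast on height z"
    x0,y0,x1,y1=win; H=cv2.cvtColor(c['img'],cv2.COLOR_RGB2HSV).astype(int)
    m=np.zeros(H.shape[:2],np.uint8); m[y0:y1,x0:x1]=RNG[col](*[H[y0:y1,x0:x1,i] for i in range(3)])
    m=cv2.morphologyEx(m,cv2.MORPH_CLOSE,np.ones((3,3)))
    cs=max(cv2.findContours(m,0,2)[0],key=cv2.contourArea)
    P=np.array([onz(c,p[0],z)[:2] for p in cs],np.float32); r=cv2.minAreaRect(P)
    mo=cv2.moments(cs); uv=(mo['m10']/mo['m00'],mo['m01']/mo['m00'])
    print(col,'px',np.round(uv,1),'c',np.round(r[0],4),'size',np.round(r[1],3),'ang',round(r[2],1)); return np.array(r[0]),uv
E
python3 - <<'E'
from h import *
ct,cs=camera('top'),camera('scene')
_,p=bar(ct,'white',(205,175,240,210)); g=proj(cs,(*_,.028)).astype(int); print(g)
cv2.imwrite('pics/c5.png',cv2.resize(cs['img'][145:235,310:440,::-1],None,fx=4,fy=4))
_,q=bar(cs,'white',(g[0]-25,g[1]-20,g[0]+25,g[1]+20)); print(tri(ct,p,cs,q)); print(M(.075,.085,0))
go(M(.075,.085,.15),M(.075,.085,.005))
E
```

```text
white px [220.  192.7] c [0.6073 0.3168] size [0.047 0.074] ang 86.4
[399 199]
white px [399.1 200.4] c [0.6097 0.3138] size [0.049 0.072] ang 87.8
(array([0.60725802, 0.31708623, 0.02451829]), np.float64(0.0005187377231576146))
(np.float64(0.6078705), np.float64(0.3154405), 0, 86.2)
at [0.4206 0.1918 0.1722] f [0.5 0.6 0.2] t 8.4 q [-0.49  0.39  0.01  2.01  0.    0.74  1.01]
T [-176.9  137.9   23.1] W [-0.12  0.39 -0.67] | rows>=4.5
T [  0.   0. 145.] W [0. 0. 0.] | rows>=2.9
```

View pics/c5.png

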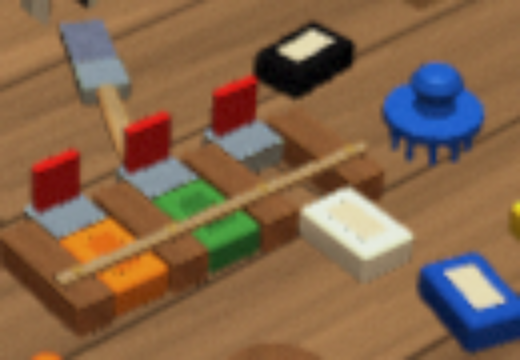

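Call:
arm_command([
  {"tx": -39,"ty": 30,"tz": 5,"wx": 0,"wy": 0,"wz": 0},
  {"tx": -78,"ty": 61,"tz": 10,"wx": 0,"wy": 0,"wz": 0},
  {"tx": -117,"ty": 91,"tz": 15,"wx": 0,"wy": 0.4,"wz": -0.6},
  {"tx": -156,"ty": 122,"tz": 20,"wx": 0,"wy": 0.4,"wz": -0.6},
  {"tx": -177,"ty": 138,"tz": 22,"wx": 0,"wy": 0.4,"wz": -0.6},
])

```text
t: 8.9
eef_pos: [0.6087, 0.328, 0.1499]
orientation: [0.028, 1.0, 0.002, 0.001]
ft_force: [-0.5, -0.1, -0.3]
opening: 0.0732
grip_force: 0.0
```

Call:
arm_command([
  {"tx": 0,"ty": 0,"tz": 0,"wx": 0,"wy": 0,"wz": 0},
  {"tx": 0,"ty": 0,"tz": 40,"wx": 0,"wy": 0,"wz": 0},
  {"tx": 0,"ty": 0,"tz": 80,"wx": 0,"wy": 0,"wz": 0},
  {"tx": 0,"ty": 0,"tz": 100,"wx": 0,"wy": 0,"wz": 0},
  {"tx": 0,"ty": 0,"tz": 100,"wx": 0,"wy": 0,"wz": 0},
])

```text
t: 9.4
eef_pos: [0.6023, 0.3237, 0.0465]
orientation: [0.028, 1.0, -0.001, -0.004]
ft_force: [-0.0, 0.3, 0.6]
opening: 0.0743
grip_force: 0.0
```

```bash
python3 - <<'E'
from h import *
go((.6075,.316,.006,86.2)); print(sense()['opening'])
E
```

```text
at [0.6023 0.3237 0.0465] f [-0.   0.3  0.6] t 9.4 q [-0.52  0.85  0.    1.47 -0.    0.83  0.99]
T [-5.9 -7.3 40.5] W [-0.16 -0.5   0.57] | rows>=0.8
0.07430532193531794
```

Call:
arm_command([
  {"tx": -5,"ty": -7,"tz": 0,"wx": 0,"wy": 0,"wz": 0.5},
  {"tx": -5,"ty": -7,"tz": 20,"wx": 0,"wy": 0,"wz": 0.5},
  {"tx": -5,"ty": -7,"tz": 40,"wx": 0,"wy": 0,"wz": 0.5},
  {"tx": -5,"ty": -7,"tz": 40,"wx": 0,"wy": 0,"wz": 0.5},
])

```text
t: 9.8
eef_pos: [0.6092, 0.3169, 0.0089]
orientation: [0.033, 0.999, -0.0, -0.002]
ft_force: [-0.9, -0.8, -0.5]
opening: 0.0743
grip_force: 0.0
```

```bash
python3 - <<'E'
from h import *
go((.6075,.316,.006,86.2)); print(sense()['opening'])
E
```

```text
at [0.6092 0.3169 0.0089] f [-0.9 -0.8 -0.5] t 9.8 q [-0.51  0.9   0.    1.48 -0.01  0.76  1.  ]
T [ 1.6 -1.1  2.9] W [-0.02 -0.23  0.02] | rows>=0.1
0.07429202845807983
```

Call:
arm_command([
  {"tx": 1,"ty": -1,"tz": 2,"wx": 0,"wy": 0,"wz": 0},
  {"tx": 1,"ty": -1,"tz": 2,"wx": 0,"wy": 0,"wz": 0},
], fingers=0.6)

```text
t: 10.0
eef_pos: [0.6093, 0.3175, 0.0088]
orientation: [0.033, 0.999, 0.001, -0.0]
ft_force: [-0.5, -0.3, -0.4]
opening: 0.063
grip_force: 0.0
```

Call:
arm_command([
  {"tx": 0,"ty": 0,"tz": 0,"wx": 0,"wy": 0,"wz": 0},
  {"tx": 0,"ty": 0,"tz": 0,"wx": 0,"wy": 0,"wz": 0},
  {"tx": 0,"ty": 0,"tz": 0,"wx": 0,"wy": 0,"wz": 0},
  {"tx": 0,"ty": 0,"tz": 0,"wx": 0,"wy": 0,"wz": 0},
], fingers=0.4, newtons=5.5)

```text
t: 10.4
eef_pos: [0.6088, 0.3177, 0.008]
orientation: [0.032, 0.999, 0.001, -0.001]
ft_force: [-0.7, 0.3, 6.1]
opening: 0.0498
grip_force: 5.5
```

Call:
arm_command([
  {"tx": 0,"ty": 0,"tz": -5,"wx": 0,"wy": 0,"wz": 0},
  {"tx": 0,"ty": 0,"tz": -15,"wx": 0,"wy": 0,"wz": 0},
  {"tx": 0,"ty": 0,"tz": -35,"wx": 0,"wy": 0,"wz": 0},
  {"tx": 0,"ty": 0,"tz": -55,"wx": 0,"wy": 0,"wz": 0},
  {"tx": 0,"ty": 0,"tz": -70,"wx": 0,"wy": 0,"wz": 0},
])

```text
t: 10.9
eef_pos: [0.6084, 0.3175, 0.0781]
orientation: [0.032, 0.999, 0.001, -0.001]
ft_force: [0.4, 0.5, -1.7]
opening: 0.05
grip_force: 5.5
```

```bash
python3 - <<'E'
from h import *
s=sense();print(s['opening'],s['grip_force'])
# bar middle vs TCP: bar middle was 14 mm up, TCP 7 mm -> TCP = .160-.007
go((.6,.15,.156,86.2),(.5887,-.0333,.153,86.2),(.5376,-.26,.153,94.3))
E
```

```text
0.050030397814344964 5.497173294425011
at [0.6084 0.3175 0.0781] f [ 0.4  0.5 -1.7] t 10.9 q [-0.51  0.81  0.    1.45 -0.01  0.88  1.  ]
T [  -2.2 -167.5  -78.1] W [ 0.09 -0.16  0.09] | rows>=3.7
T [  -0.9 -183.6    3. ] W [0. 0. 0.] | rows>=3.7
T [  36.  -229.6    0. ] W [ 0.   0.  -8.1] | rows>=4.6
```

Call:
arm_command([
  {"tx": 0,"ty": -25,"tz": -25,"wx": 0,"wy": 0,"wz": 0},
  {"tx": 0,"ty": -60,"tz": -50,"wx": 0,"wy": 0,"wz": 0},
  {"tx": 0,"ty": -97,"tz": -70,"wx": 0,"wy": 0,"wz": 0},
  {"tx": -1,"ty": -132,"tz": -78,"wx": 0,"wy": 0,"wz": 0},
  {"tx": -2,"ty": -167,"tz": -78,"wx": 0,"wy": 0,"wz": 0},
])

```text
t: 11.4
eef_pos: [0.6005, 0.1491, 0.1568]
orientation: [0.032, 0.999, 0.001, 0.0]
ft_force: [-0.5, 0.7, -0.6]
opening: 0.05
grip_force: 5.5
```

Call:
arm_command([
  {"tx": 0,"ty": -40,"tz": 1,"wx": 0,"wy": 0,"wz": 0},
  {"tx": 0,"ty": -80,"tz": 2,"wx": 0,"wy": 0,"wz": 0},
  {"tx": 0,"ty": -120,"tz": 3,"wx": 0,"wy": 0,"wz": 0},
  {"tx": -1,"ty": -155,"tz": 3,"wx": 0,"wy": 0,"wz": 0},
  {"tx": -1,"ty": -184,"tz": 3,"wx": 0,"wy": 0,"wz": 0},
])

```text
t: 11.9
eef_pos: [0.5882, -0.0363, 0.1516]
orientation: [0.034, 0.999, -0.0, -0.002]
ft_force: [0.3, 0.3, -1.0]
opening: 0.0501
grip_force: 5.5
```

Call:
arm_command([
  {"tx": 0,"ty": 0,"tz": 0,"wx": 0,"wy": 0,"wz": 0},
  {"tx": 0,"ty": 0,"tz": 0,"wx": 0,"wy": 0,"wz": 0},
])

```text
t: 12.1
eef_pos: [0.5886, -0.0337, 0.1515]
orientation: [0.033, 0.999, 0.001, -0.002]
ft_force: [0.3, 0.4, -1.4]
opening: 0.0497
grip_force: 5.5
```

```bash
python3 - <<'E'
from h import *
s=sense();print(s['opening'],s['grip_force'])
go((.5887,-.0333,.153,86.2),(.5376,-.26,.153,94.3))
cs=camera('scene');cv2.imwrite('pics/c6.png',cv2.resize(cs['img'][150:300,230:400,::-1],None,fx=3,fy=3))
g=proj(cs,(.5887,-.0333,.174)).astype(int);print(g)
bar(cs,'white',(g[0]-30,g[1]-22,g[0]+30,g[1]+22),.174)
E
```

```text
0.04967842089509309 5.497361719608307
at [ 0.5886 -0.0337  0.1515] f [ 0.3  0.4 -1.4] t 12.1 q [ 0.03  0.59 -0.02  1.68  0.01  0.87  1.52]
T [-0.1  0.5 -1.5] W [ 0.08 -0.21 -0.02] | rows>=0.0
T [  36.  -229.6    0. ] W [ 0.   0.  -8.1] | rows>=4.6
[297 203]
white px [299.2 206.4] c [ 0.5928 -0.0383] size [0.047 0.074] ang 84.7
```

View pics/c6.png

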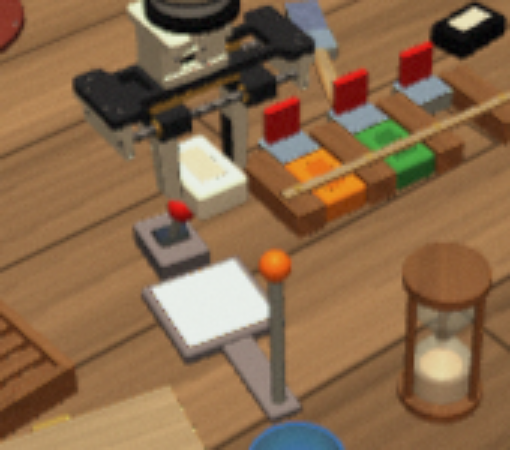

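Call:
arm_command([
  {"tx": 0,"ty": 0,"tz": -1,"wx": 0,"wy": 0,"wz": 0},
  {"tx": 0,"ty": 0,"tz": -1,"wx": 0,"wy": 0,"wz": 0},
  {"tx": 0,"ty": 0,"tz": -1,"wx": 0,"wy": 0,"wz": 0},
  {"tx": 0,"ty": 0,"tz": -1,"wx": 0,"wy": 0,"wz": 0},
  {"tx": 0,"ty": 0,"tz": -1,"wx": 0,"wy": 0,"wz": 0},
])

```text
t: 12.65
eef_pos: [0.5888, -0.0331, 0.1523]
orientation: [0.032, 0.999, 0.001, -0.002]
ft_force: [0.4, -0.4, -0.2]
opening: 0.0497
grip_force: 5.5
```

Call:
arm_command([
  {"tx": 0,"ty": 0,"tz": 0,"wx": 0,"wy": 0,"wz": 0},
  {"tx": 0,"ty": 0,"tz": 0,"wx": 0,"wy": 0,"wz": 0},
  {"tx": 0,"ty": 0,"tz": 0,"wx": 0,"wy": 0,"wz": 0},
  {"tx": 0,"ty": 0,"tz": 0,"wx": 0,"wy": 0,"wz": 0},
  {"tx": 0,"ty": 0,"tz": 0,"wx": 0,"wy": 0,"wz": 0},
])

```text
t: 13.15
eef_pos: [0.5888, -0.0334, 0.1524]
orientation: [0.032, 0.999, 0.001, -0.002]
ft_force: [-0.3, -0.1, -1.4]
opening: 0.0503
grip_force: 5.5
```

Call:
arm_command([
  {"tx": 0,"ty": 0,"tz": 0,"wx": 0,"wy": 0,"wz": 0},
  {"tx": 0,"ty": 0,"tz": 0,"wx": 0,"wy": 0,"wz": 0},
  {"tx": 0,"ty": 0,"tz": 0,"wx": 0,"wy": 0,"wz": 0},
  {"tx": 0,"ty": 0,"tz": 0,"wx": 0,"wy": 0,"wz": 0},
  {"tx": 0,"ty": 0,"tz": 0,"wx": 0,"wy": 0,"wz": 0},
])

```text
t: 13.65
eef_pos: [0.5888, -0.0333, 0.1523]
orientation: [0.032, 0.999, 0.001, -0.002]
ft_force: [-0.9, 0.8, -1.9]
opening: 0.0502
grip_force: 5.5
```

Call:
arm_command([
  {"tx": 0,"ty": 0,"tz": 0,"wx": 0,"wy": 0,"wz": 0},
  {"tx": 0,"ty": 0,"tz": 0,"wx": 0,"wy": 0,"wz": 0},
  {"tx": 0,"ty": 0,"tz": 0,"wx": 0,"wy": 0,"wz": 0},
  {"tx": 0,"ty": 0,"tz": 0,"wx": 0,"wy": 0,"wz": 0},
  {"tx": 0,"ty": 0,"tz": 0,"wx": 0,"wy": 0,"wz": 0},
])

```text
t: 14.15
eef_pos: [0.5888, -0.0333, 0.1524]
orientation: [0.032, 0.999, 0.001, -0.002]
ft_force: [0.6, -0.1, -0.4]
opening: 0.0498
grip_force: 5.5
```

```bash
cat >> h.py <<'E'
ro=np.array([.5376,-.3425]);rx=np.array([.9972,.075]);ry=np.array([-.075,.9972])
def K(y,z,x=0): return (*(ro+x*rx+y*ry),z,94.3)
E
python3 - <<'E'
from h import *
go(K(.09,.153),K(-.093,.153),K(-.093,.034))
E
```

```text
at [ 0.5888 -0.0333  0.1524] f [ 0.6 -0.1 -0.4] t 14.2 q [ 0.03  0.59 -0.02  1.68  0.01  0.87  1.52]
T [  43.6 -222.7   -0.7] W [ 0.07 -0.19 -8.01] | rows>=4.5
T [  -0. -183.    0.] W [0. 0. 0.] | rows>=3.7
T [  0.   0. 119.] W [0. 0. 0.] | rows>=2.4
```

Call:
arm_command([
  {"tx": 7,"ty": -35,"tz": 0,"wx": 0,"wy": 0,"wz": -1},
  {"tx": 16,"ty": -83,"tz": 0,"wx": 0,"wy": 0,"wz": -3},
  {"tx": 25,"ty": -130,"tz": 0,"wx": 0,"wy": 0,"wz": -5},
  {"tx": 34,"ty": -177,"tz": 0,"wx": 0,"wy": 0,"wz": -7},
  {"tx": 43,"ty": -223,"tz": 0,"wx": 0,"wy": 0,"wz": -8},
])

```text
t: 14.65
eef_pos: [0.5308, -0.2551, 0.1524]
orientation: [-0.038, 0.999, 0.001, -0.001]
ft_force: [0.6, 0.2, -1.5]
opening: 0.0501
grip_force: 5.5
```

Call:
arm_command([
  {"tx": 0,"ty": -45,"tz": 0,"wx": 0,"wy": 0,"wz": 0},
  {"tx": 0,"ty": -90,"tz": 0,"wx": 0,"wy": 0,"wz": 0},
  {"tx": 0,"ty": -135,"tz": 0,"wx": 0,"wy": 0,"wz": 0},
  {"tx": 0,"ty": -165,"tz": 15,"wx": 0,"wy": 0,"wz": 0},
  {"tx": 0,"ty": -183,"tz": 40,"wx": 0,"wy": 0,"wz": 0},
])

```text
t: 15.15
eef_pos: [0.5449, -0.4409, 0.1133]
orientation: [-0.035, 0.999, -0.002, -0.0]
ft_force: [0.8, 0.7, -1.0]
opening: 0.05
grip_force: 5.5
```

Call:
arm_command([
  {"tx": 0,"ty": 0,"tz": 20,"wx": 0,"wy": 0,"wz": 0},
  {"tx": 0,"ty": 0,"tz": 20,"wx": 0,"wy": 0,"wz": 0},
  {"tx": 0,"ty": 0,"tz": 20,"wx": 0,"wy": 0,"wz": 0},
])

```text
t: 15.45
eef_pos: [0.5453, -0.4348, 0.092]
orientation: [-0.038, 0.999, 0.001, -0.002]
ft_force: [0.7, 0.8, -2.2]
opening: 0.0497
grip_force: 5.5
```

```bash
python3 - <<'E'
from h import *
go(K(-.093,.034))
E
```

```text
at [ 0.5453 -0.4348  0.092 ] f [ 0.7  0.8 -2.2] t 15.4 q [ 0.67  0.81 -0.06  1.4   0.06  0.94  2.25]
T [ 0.5 -0.5 58. ] W [ 0.14 -0.19  0.03] | rows>=1.2
```

Call:
arm_command([
  {"tx": 0,"ty": 0,"tz": 20,"wx": 0,"wy": 0,"wz": 0},
  {"tx": 0,"ty": 0,"tz": 40,"wx": 0,"wy": 0,"wz": 0},
  {"tx": 0,"ty": 0,"tz": 52,"wx": 0,"wy": 0,"wz": 0},
  {"tx": 0,"ty": 0,"tz": 57,"wx": 0,"wy": 0,"wz": 0},
  {"tx": 0,"ty": 0,"tz": 58,"wx": 0,"wy": 0,"wz": 0},
])

```text
t: 15.95
eef_pos: [0.5452, -0.4353, 0.0344]
orientation: [-0.038, 0.999, 0.001, -0.001]
ft_force: [-0.1, -0.1, -1.3]
opening: 0.0497
grip_force: 5.5
```

Call:
arm_command([
  {"tx": 0,"ty": 0,"tz": 0,"wx": 0,"wy": 0,"wz": 0},
  {"tx": 0,"ty": 0,"tz": 0,"wx": 0,"wy": 0,"wz": 0},
])

```text
t: 16.15
eef_pos: [0.5454, -0.4359, 0.0352]
orientation: [-0.037, 0.999, -0.0, -0.001]
ft_force: [-0.5, -0.4, -1.5]
opening: 0.0498
grip_force: 5.5
```

```bash
python3 - <<'E'
from h import *
go(K(-.093,.034))
cs=camera('scene');g=proj(cs,K(-.093,.039)[:3]).astype(int);print(g)
cv2.imwrite('pics/c7.png',cv2.resize(cs['img'][g[1]-70:g[1]+70,max(0,g[0]-100):g[0]+100,::-1],None,fx=3,fy=3))
E
```

```text
at [ 0.5454 -0.4359  0.0352] f [-0.5 -0.4 -1.5] t 16.1 q [ 0.67  0.88 -0.06  1.43  0.06  0.83  2.24]
T [0.8 0.7 1.2] W [ 0.   -0.1  -0.01] | rows>=0.0
[150 305]
```

View pics/c7.png

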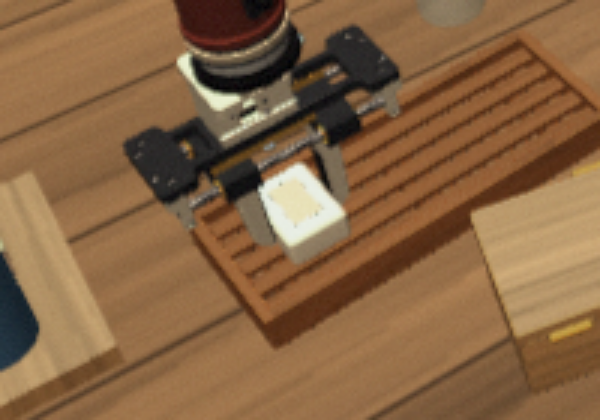

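Call:
arm_command([
  {"tx": 0,"ty": 0,"tz": 2,"wx": 0,"wy": 0,"wz": 0},
  {"tx": 0,"ty": 0,"tz": 2,"wx": 0,"wy": 0,"wz": 0},
  {"tx": 0,"ty": 0,"tz": 2,"wx": 0,"wy": 0,"wz": 0},
])

```text
t: 16.5
eef_pos: [0.5453, -0.4359, 0.0328]
orientation: [-0.037, 0.999, 0.0, -0.001]
ft_force: [0.4, 0.6, 2.0]
opening: 0.0497
grip_force: 5.5
```

Call:
arm_command([
  {"tx": 0,"ty": 0,"tz": 0,"wx": 0,"wy": 0,"wz": 0},
  {"tx": 0,"ty": 0,"tz": 0,"wx": 0,"wy": 0,"wz": 0},
  {"tx": 0,"ty": 0,"tz": 0,"wx": 0,"wy": 0,"wz": 0},
], fingers=0.64)

```text
t: 16.8
eef_pos: [0.5445, -0.4353, 0.0318]
orientation: [-0.037, 0.999, 0.001, -0.002]
ft_force: [-0.7, 0.0, 0.3]
opening: 0.0594
grip_force: 0.0
```

Call:
arm_command([
  {"tx": 0,"ty": 0,"tz": -20,"wx": 0,"wy": 0,"wz": 0},
  {"tx": 0,"ty": 0,"tz": -50,"wx": 0,"wy": 0,"wz": 0},
  {"tx": 0,"ty": 0,"tz": -100,"wx": 0,"wy": 0,"wz": 0},
  {"tx": 0,"ty": 0,"tz": -140,"wx": 0,"wy": 0,"wz": 0},
])

```text
t: 17.2
eef_pos: [0.5454, -0.4357, 0.1741]
orientation: [-0.037, 0.999, 0.0, -0.001]
ft_force: [1.1, -1.2, -0.0]
opening: 0.0597
grip_force: 0.0
```

```bash
python3 - <<'E'
from h import *
go((.45,-.25,.18,92),(.43,0,.18,88),M(-.105,-.085,.17),M(-.105,-.085,.046))
ct,cs=camera('top'),camera('scene')
g=proj(cs,K(-.093,.053)[:3]).astype(int);c,q=bar(cs,'white',(g[0]-30,g[1]-25,g[0]+30,g[1]+25),.053)
print('rack xy',(c-ro)@rx,(c-ro)@ry)
E
```

```text
at [ 0.5454 -0.4357  0.1741] f [ 1.1 -1.2 -0. ] t 17.2 q [ 0.67  0.73 -0.06  1.32  0.05  1.1   2.25]
T [ 81.2 192.3  -5.5] W [ 0.05 -0.15  2.29] | rows>=4.2
T [ 11.3 250.5   0. ] W [0. 0. 4.] | rows>=5.0
T [ 18.5 157.2  10. ] W [0.  0.  1.8] | rows>=3.2
T [  0.   0. 124.] W [0. 0. 0.] | rows>=2.5
white px [148.2 303.2] c [ 0.5467 -0.4384] size [0.074 0.047] ang 4.5
rack xy 0.0018918041289139153 -0.09636113069200514
```

Call:
arm_command([
  {"tx": 18,"ty": 45,"tz": 0,"wx": 0,"wy": 0,"wz": 0.5},
  {"tx": 36,"ty": 88,"tz": 0,"wx": 0,"wy": 0,"wz": 1},
  {"tx": 54,"ty": 130,"tz": 0,"wx": 0,"wy": 0,"wz": 1.5},
  {"tx": 70,"ty": 170,"tz": 0,"wx": 0,"wy": 0,"wz": 2},
  {"tx": 80,"ty": 192,"tz": 0,"wx": 0,"wy": 0,"wz": 2.3},
], fingers=0)

```text
t: 17.8
eef_pos: [0.4491, -0.2461, 0.172]
orientation: [-0.019, 1.0, 0.002, -0.003]
ft_force: [-0.1, -0.2, 0.1]
opening: 0.0242
grip_force: 0.0
```

Call:
arm_command([
  {"tx": 0,"ty": 49,"tz": 0,"wx": 0,"wy": 0,"wz": 1},
  {"tx": 0,"ty": 98,"tz": 0,"wx": 0,"wy": 0,"wz": 2},
  {"tx": 0,"ty": 147,"tz": 0,"wx": 0,"wy": 0,"wz": 3},
  {"tx": 0,"ty": 196,"tz": 0,"wx": 0,"wy": 0,"wz": 4},
  {"tx": 0,"ty": 245,"tz": 0,"wx": 0,"wy": 0,"wz": 4},
])

```text
t: 18.3
eef_pos: [0.4419, -0.0035, 0.1726]
orientation: [0.018, 1.0, 0.001, -0.002]
ft_force: [1.0, 0.2, 0.6]
opening: 0.0003
grip_force: 0.0
```

```bash
python3 - <<'E'
from h import *
go(M(-.105,-.085,.12),M(-.105,-.085,.046))
ct=camera('top')
for c,w in(('green',(225,195,260,240)),('amber',(255,195,290,245))): bar(ct,c,w)
print(M(0,0,0),M(0,-.085,0))
E
```

```text
at [ 0.4419 -0.0035  0.1726] f [1.  0.2 0.6] t 18.3 q [ 0.02  0.36 -0.08  2.05  0.04  0.73  1.45]
T [ 30.4 160.2  52.9] W [ 0.06 -0.22  1.75] | rows>=3.4
T [ 0.  0. 74.] W [0. 0. 0.] | rows>=1.5
green px [244.9 223.9] c [0.5137 0.2377] size [0.048 0.046] ang 85.5Traceback (most recent call last):
  File "<stdin>", line 4, in <module>
  File "h.py", line 40, in bar
    mo=cv2.moments(cs); uv=(mo['m10']/mo['m00'],mo['m01']/mo['m00'])
                            ~~~~~~~~~^~~~~~~~~~
ZeroDivisionError: float division by zero
```

Call:
arm_command([
  {"tx": 10,"ty": 45,"tz": 0,"wx": 0,"wy": 0,"wz": 0.5},
  {"tx": 20,"ty": 92,"tz": 10,"wx": 0,"wy": 0,"wz": 1},
  {"tx": 28,"ty": 135,"tz": 25,"wx": 0,"wy": 0,"wz": 1.7},
  {"tx": 28,"ty": 160,"tz": 45,"wx": 0,"wy": 0,"wz": 1.7},
  {"tx": 28,"ty": 160,"tz": 50,"wx": 0,"wy": 0,"wz": 1.7},
])

```text
t: 18.85
eef_pos: [0.4184, 0.1596, 0.1215]
orientation: [0.028, 1.0, 0.001, -0.003]
ft_force: [0.0, -0.6, 1.0]
opening: 0.0007
grip_force: 0.0
```

Call:
arm_command([
  {"tx": 0,"ty": 0,"tz": 0,"wx": 0,"wy": 0,"wz": 0},
  {"tx": 0,"ty": 0,"tz": 20,"wx": 0,"wy": 0,"wz": 0},
  {"tx": 0,"ty": 0,"tz": 20,"wx": 0,"wy": 0,"wz": 0},
])

```text
t: 19.15
eef_pos: [0.4192, 0.1532, 0.1023]
orientation: [0.034, 0.999, -0.001, -0.003]
ft_force: [0.1, -0.2, -0.3]
opening: 0.0006
grip_force: 0.0
```

```bash
sed -i "s/'amber':.*,'green'/'amber':lambda h,s,v:(h>9)\&(h<30)\&(s>165)\&(v>140),'green'/" h.py; python3 - <<'E'
from h import *
ct=camera('top'); u=proj(ct,(*M(-.03,-.085,0)[:2],.028)).astype(int); print(u, cv2.cvtColor(ct['img'],cv2.COLOR_RGB2HSV)[228,272:276].tolist())
go(M(-.102,-.085,.046))
E
```

```text
[272 231] [[19, 175, 182], [20, 172, 184], [19, 170, 183], [19, 166, 186]]
at [0.4197 0.1536 0.1031] f [-0.8 -1.5 -0. ] t 19.2 q [-0.34  0.49 -0.08  2.12  0.07  0.54  1.03]
T [-0.3  4.  57. ] W [-0.04 -0.29 -0.09] | rows>=1.1
```

Call:
arm_command([
  {"tx": 0,"ty": 2,"tz": 30,"wx": 0,"wy": 0,"wz": 0},
  {"tx": 0,"ty": 3,"tz": 57,"wx": 0,"wy": 0,"wz": 0},
  {"tx": 0,"ty": 3,"tz": 57,"wx": 0,"wy": 0,"wz": 0},
])

```text
t: 19.5
eef_pos: [0.4189, 0.1572, 0.0449]
orientation: [0.033, 0.999, -0.001, -0.004]
ft_force: [-1.1, -0.2, -0.3]
opening: 0.0008
grip_force: 0.0
```

Call:
arm_command([
  {"tx": -15,"ty": 0,"tz": 0,"wx": 0,"wy": 0,"wz": 0},
  {"tx": -27,"ty": 0,"tz": 0,"wx": 0,"wy": 0,"wz": 0},
  {"tx": -39,"ty": 0,"tz": 0,"wx": 0,"wy": 0,"wz": 0},
  {"tx": -51,"ty": 0,"tz": 0,"wx": 0,"wy": 0,"wz": 0},
  {"tx": -63,"ty": 0,"tz": 2,"wx": 0,"wy": 0,"wz": 0},
])

```text
t: 20.0
eef_pos: [0.4806, 0.1541, 0.0452]
orientation: [0.032, 0.999, -0.0, -0.004]
ft_force: [-6.7, -0.3, 5.0]
opening: 0.0002
grip_force: 3.7
```

Call:
arm_command([
  {"tx": -8,"ty": 0,"tz": 1,"wx": 0,"wy": 0,"wz": 0},
  {"tx": -16,"ty": 0,"tz": 2,"wx": 0,"wy": 0,"wz": 0},
  {"tx": -22,"ty": 0,"tz": 2,"wx": 0,"wy": 0,"wz": 0},
  {"tx": -26,"ty": 0,"tz": 2,"wx": 0,"wy": 0,"wz": 0},
  {"tx": -26,"ty": 0,"tz": 2,"wx": 0,"wy": 0,"wz": 0},
])

```text
t: 20.5
eef_pos: [0.506, 0.1526, 0.0428]
orientation: [0.032, 0.999, -0.0, -0.005]
ft_force: [-7.4, 0.9, 3.5]
opening: 0.0002
grip_force: 3.4
```

Call:
arm_command([
  {"tx": -2,"ty": 0,"tz": 0,"wx": 0,"wy": 0,"wz": 0},
  {"tx": -3,"ty": 0,"tz": 0,"wx": 0,"wy": 0,"wz": 0},
  {"tx": -3,"ty": 0,"tz": 0,"wx": 0,"wy": 0,"wz": 0},
])

```text
t: 20.8
eef_pos: [0.5081, 0.1524, 0.0428]
orientation: [0.032, 0.999, -0.0, -0.005]
ft_force: [-7.7, 0.8, 3.8]
opening: 0.0003
grip_force: 3.9
```

```bash
python3 - <<'E'
from h import *
go(M(-.014,-.085,.046))
ct=camera('top');u=proj(ct,(*M(.075,-.085,0)[:2],.028)).astype(int); bar(ct,'amber',(u[0]-16,u[1]-20,u[0]+16,u[1]+20));print(M(.075,-.085,0)[:2])
E
```

```text
at [0.5081 0.1524 0.0428] f [-7.7  0.8  3.8] t 20.8 q [-0.28  0.68 -0.08  1.93  0.09  0.54  1.09]
T [ 0.3 -0.7 -3.1] W [-0.04 -0.62  0.11] | rows>=0.1
amber px [276.4 192.9] c [0.6026 0.1472] size [0.049 0.061] ang 86.1
(np.float64(0.5965995), np.float64(0.1458145))
```

Call:
arm_command([
  {"tx": -2,"ty": 0,"tz": 0,"wx": 0,"wy": 0,"wz": 0},
  {"tx": -2,"ty": 0,"tz": 0,"wx": 0,"wy": 0,"wz": 0},
])

```text
t: 21.05
eef_pos: [0.5088, 0.1523, 0.0428]
orientation: [0.032, 0.999, -0.0, -0.007]
ft_force: [-9.2, 1.3, 7.1]
opening: 0.0007
grip_force: 5.0
```

Call:
arm_command([
  {"tx": 25,"ty": 0,"tz": 0,"wx": 0,"wy": 0,"wz": 0},
  {"tx": 55,"ty": 0,"tz": 0,"wx": 0,"wy": 0,"wz": 0},
  {"tx": 82,"ty": 0,"tz": 0,"wx": 0,"wy": 0,"wz": 0},
  {"tx": 92,"ty": 0,"tz": -20,"wx": 0,"wy": 0,"wz": 0},
  {"tx": 92,"ty": 0,"tz": -65,"wx": 0,"wy": 0,"wz": 0},
])

```text
t: 21.55
eef_pos: [0.4198, 0.1577, 0.1069]
orientation: [0.032, 0.999, -0.001, -0.004]
ft_force: [1.1, 0.7, -1.0]
opening: 0.0005
grip_force: 0.0
```

Call:
arm_command([
  {"tx": 0,"ty": 0,"tz": -40,"wx": 0,"wy": 0,"wz": 0},
  {"tx": 0,"ty": -40,"tz": -55,"wx": 0,"wy": 0,"wz": 0},
  {"tx": -20,"ty": -80,"tz": -55,"wx": 0,"wy": 0,"wz": 0},
  {"tx": -20,"ty": -80,"tz": -55,"wx": 0,"wy": 0,"wz": 0},
], fingers=0.8)

```text
t: 21.95
eef_pos: [0.4411, 0.0704, 0.1646]
orientation: [0.039, 0.999, -0.001, 0.002]
ft_force: [0.8, -0.5, -0.3]
opening: 0.0281
grip_force: 0.0
```

```bash
python3 - <<'E'
from h import *
ct,cs=camera('top'),camera('scene');R=[]
for c in(ct,cs):
    u=proj(c,(*M(.077,-.085,0)[:2],.028)).astype(int); r,p=bar(c,'amber',(u[0]-24,u[1]-24,u[0]+24,u[1]+24));R.append(p)
print(tri(ct,R[0],cs,R[1]));print(M(.075,-.085,0)[:2])
cv2.imwrite('pics/c8.png',cv2.resize(cs['img'][145:245,290:420,::-1],None,fx=4,fy=4))
go(M(.077,-.085,.1),M(.077,-.085,.006))
E
```

```text
amber px [275.3 197.3] c [0.5969 0.1477] size [0.048 0.074] ang 86.7
amber px [353.  221.8] c [0.5991 0.1435] size [0.052 0.079] ang 86.4
(array([0.59669329, 0.14729405, 0.02396829]), np.float64(0.0017779979397392256))
(np.float64(0.5965995), np.float64(0.1458145))
at [0.4387 0.076  0.1634] f [-0.3  0.1  0.1] t 22.1 q [-0.16  0.38 -0.09  2.06  0.05  0.7   1.23]
T [-154.6   80.5   63.6] W [ 0.1   0.02 -0.17] | rows>=3.7
T [ 0.  0. 94.] W [0. 0. 0.] | rows>=1.9
```

View pics/c8.png

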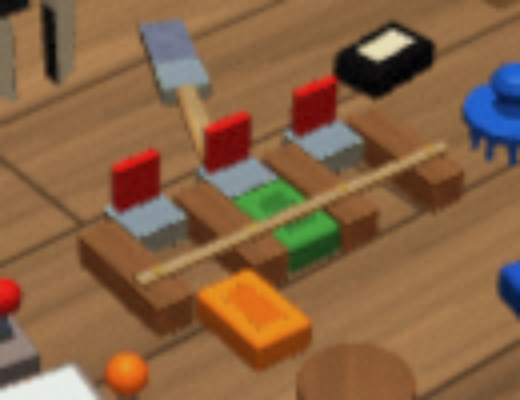

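Call:
arm_command([
  {"tx": -40,"ty": 20,"tz": 0,"wx": 0,"wy": 0,"wz": 0},
  {"tx": -80,"ty": 40,"tz": 0,"wx": 0,"wy": 0,"wz": 0},
  {"tx": -120,"ty": 60,"tz": 20,"wx": 0,"wy": 0,"wz": 0},
  {"tx": -153,"ty": 80,"tz": 45,"wx": 0,"wy": 0,"wz": 0},
  {"tx": -153,"ty": 80,"tz": 63,"wx": 0,"wy": 0,"wz": 0},
])

```text
t: 22.55
eef_pos: [0.5983, 0.1529, 0.097]
orientation: [0.03, 1.0, 0.003, 0.0]
ft_force: [-1.0, 0.1, 0.6]
opening: 0.0731
grip_force: 0.0
```

Call:
arm_command([
  {"tx": 0,"ty": 0,"tz": 20,"wx": 0,"wy": 0,"wz": 0},
  {"tx": 0,"ty": 0,"tz": 50,"wx": 0,"wy": 0,"wz": 0},
  {"tx": 0,"ty": 0,"tz": 50,"wx": 0,"wy": 0,"wz": 0},
  {"tx": 0,"ty": 0,"tz": 50,"wx": 0,"wy": 0,"wz": 0},
])

```text
t: 22.95
eef_pos: [0.5944, 0.1488, 0.0488]
orientation: [0.032, 0.999, 0.001, -0.002]
ft_force: [0.2, 0.4, 0.1]
opening: 0.0747
grip_force: 0.0
```

```bash
python3 - <<'E'
from h import *
go((.5968,.1468,.007,86.2)); print(sense()['opening'])
E
```

```text
at [0.5944 0.1488 0.0488] f [0.2 0.4 0.1] t 22.9 q [-0.24  0.76 -0.07  1.7   0.07  0.69  1.17]
T [-2.7 -1.9 41.8] W [ 0.09 -0.23  0.18] | rows>=0.8
0.07471609484743516
```

Call:
arm_command([
  {"tx": -2,"ty": -2,"tz": 15,"wx": 0,"wy": 0,"wz": 0},
  {"tx": -2,"ty": -2,"tz": 32,"wx": 0,"wy": 0,"wz": 0},
  {"tx": -2,"ty": -2,"tz": 41,"wx": 0,"wy": 0,"wz": 0},
  {"tx": -2,"ty": -2,"tz": 41,"wx": 0,"wy": 0,"wz": 0},
], fingers=0.75)

```text
t: 23.35
eef_pos: [0.5957, 0.1452, 0.0067]
orientation: [0.032, 0.999, 0.0, -0.003]
ft_force: [-0.3, 0.4, -0.0]
opening: 0.0701
grip_force: 0.0
```

Call:
arm_command([
  {"tx": 0,"ty": 0,"tz": 0,"wx": 0,"wy": 0,"wz": 0},
  {"tx": 0,"ty": 0,"tz": 0,"wx": 0,"wy": 0,"wz": 0},
], fingers=0.6)

```text
t: 23.55
eef_pos: [0.597, 0.1456, 0.0084]
orientation: [0.032, 0.999, 0.001, -0.001]
ft_force: [0.6, 0.0, 0.7]
opening: 0.0587
grip_force: 0.0
```

Call:
arm_command([
  {"tx": 0,"ty": 0,"tz": 0,"wx": 0,"wy": 0,"wz": 0},
  {"tx": 0,"ty": 0,"tz": 0,"wx": 0,"wy": 0,"wz": 0},
  {"tx": 0,"ty": 0,"tz": 0,"wx": 0,"wy": 0,"wz": 0},
  {"tx": 0,"ty": 0,"tz": 0,"wx": 0,"wy": 0,"wz": 0},
], fingers=0.4, newtons=5.5)

```text
t: 23.95
eef_pos: [0.5972, 0.1462, 0.0084]
orientation: [0.032, 0.999, 0.001, -0.001]
ft_force: [0.6, 1.1, 3.7]
opening: 0.0499
grip_force: 5.5
```

Call:
arm_command([
  {"tx": 0,"ty": 0,"tz": -5,"wx": 0,"wy": 0,"wz": 0},
  {"tx": 0,"ty": 0,"tz": -15,"wx": 0,"wy": 0,"wz": 0},
  {"tx": 0,"ty": 0,"tz": -35,"wx": 0,"wy": 0,"wz": 0},
  {"tx": 0,"ty": 0,"tz": -55,"wx": 0,"wy": 0,"wz": 0},
  {"tx": 0,"ty": 0,"tz": -70,"wx": 0,"wy": 0,"wz": 0},
])

```text
t: 24.45
eef_pos: [0.5961, 0.1439, 0.0788]
orientation: [0.033, 0.999, -0.0, -0.002]
ft_force: [0.3, -0.1, -0.4]
opening: 0.0503
grip_force: 5.5
```

```bash
python3 - <<'E'
from h import *
go((.5887,-.0333,.153,86.2))
cs=camera('scene')
x=sense()['eef_pos'];g=proj(cs,(x[0],x[1],x[2]+.02)).astype(int);bar(cs,'amber',(g[0]-30,g[1]-25,g[0]+30,g[1]+25),x[2]+.02)
E
```

```text
at [0.5961 0.1439 0.0788] f [ 0.3 -0.1 -0.4] t 24.4 q [-0.23  0.72 -0.07  1.68  0.07  0.75  1.17]
T [  -3.8 -177.4  -74. ] W [-0.06 -0.25  0.06] | rows>=3.8
amber px [356.2 205.3] c [0.6202 0.1369] size [0.052 0.079] ang 50.2
```

Call:
arm_command([
  {"tx": 0,"ty": -20,"tz": -30,"wx": 0,"wy": 0,"wz": 0},
  {"tx": -1,"ty": -55,"tz": -60,"wx": 0,"wy": 0,"wz": 0},
  {"tx": -2,"ty": -95,"tz": -74,"wx": 0,"wy": 0,"wz": 0},
  {"tx": -3,"ty": -138,"tz": -74,"wx": 0,"wy": 0,"wz": 0},
  {"tx": -3,"ty": -177,"tz": -74,"wx": 0,"wy": 0,"wz": 0},
])

```text
t: 25.0
eef_pos: [0.5873, -0.035, 0.1518]
orientation: [0.033, 0.999, -0.001, -0.002]
ft_force: [0.6, 0.1, -1.7]
opening: 0.0505
grip_force: 5.5
```

Call:
arm_command([
  {"tx": 0,"ty": 0,"tz": 0,"wx": 0,"wy": 0,"wz": 0},
  {"tx": 0,"ty": 0,"tz": 0,"wx": 0,"wy": 0,"wz": 0},
  {"tx": 0,"ty": 0,"tz": 0,"wx": 0,"wy": 0,"wz": 0},
])

```text
t: 25.3
eef_pos: [0.5878, -0.0303, 0.151]
orientation: [0.032, 0.999, 0.001, -0.002]
ft_force: [0.6, -0.6, -1.1]
opening: 0.0503
grip_force: 5.5
```

```bash
python3 - <<'E'
from h import *
go((.5887,-.0333,.153,86.2),K(.09,.153),K(0,.034))
cs=camera('scene')
g=proj(cs,(.5887,-.0333,.174)).astype(int);r,p=bar(cs,'amber',(g[0]-30,g[1]-22,g[0]+30,g[1]+28),.174);print(sense()['grip_force'])
cv2.imwrite('pics/c9.png',cv2.resize(cs['img'][150:290,230:400,::-1],None,fx=3,fy=3))
E
```

```text
at [ 0.5878 -0.0303  0.151 ] f [ 0.6 -0.6 -1.1] t 25.3 q [ 0.07  0.59 -0.09  1.69  0.06  0.87  1.46]
T [-1.1 -2.9 -2. ] W [ 0.1  -0.28  0.18] | rows>=0.1
T [  43.2 -222.8    0. ] W [ 0.   0.  -8.1] | rows>=4.5
T [ -0. -90. 119.] W [0. 0. 0.] | rows>=3.0
amber px [301.6 208.4] c [ 0.6096 -0.0346] size [0.055 0.076] ang 79.5
5.46766921877861
```

View pics/c9.png

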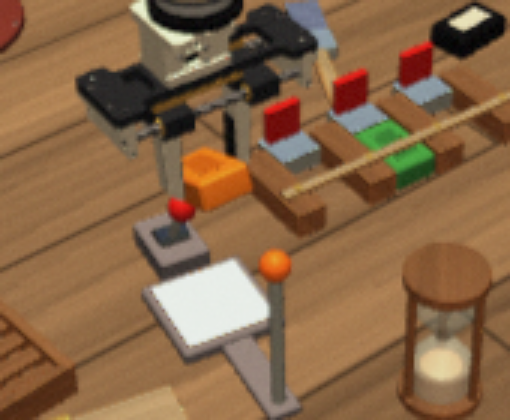

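```bash
python3 - <<'E'
from h import *
cs=camera('scene')
s=sense();P=np.array(s['eef_pos']);R=Rn.from_quat(s['orientation']).as_matrix();yv=R[:,1]
H=cv2.cvtColor(cs['img'],cv2.COLOR_RGB2HSV).astype(int)
g=[297,208];m=np.zeros(H.shape[:2],np.uint8);w=slice(g[1]-22,g[1]+28),slice(g[0]-16,g[0]+19)
m[w]=RNG['amber'](*[H[w][...,i] for i in range(3)])
c=max(cv2.findContours(m,0,2)[0],key=cv2.contourArea);print(cv2.boundingRect(c),cv2.contourArea(c))
for p in cv2.approxPolyDP(cv2.convexHull(c),1.2,True)[:,0]:
    out=[]
    for k in(-.025,.025):
        o_,d=ray(cs,p); q=P+k*yv; X=o_+d*((q-o_)@yv)/(d@yv); L=R.T@(X-P); out.append((round(-L[0]*1000),round(-L[2]*1000)))
    print(p,'(fwd,up from TCP mm) -y plane',out[0],'+y plane',out[1])
v=H[...,2]
for r in range(195,222): print(r,' '.join('%3d'%x if m[r,290+i] else '  .' for i,x in enumerate(v[r,290:318])))
E
```

```text
(291, 199, 23, 21) 303.5
[313 205] (fwd,up from TCP mm) -y plane (109, 98) +y plane (29, 23)
[313 213] (fwd,up from TCP mm) -y plane (108, 74) +y plane (27, -4)
[298 219] (fwd,up from TCP mm) -y plane (37, 7) +y plane (-51, -77)
[291 209] (fwd,up from TCP mm) -y plane (5, 18) +y plane (-86, -66)
[291 202] (fwd,up from TCP mm) -y plane (7, 41) +y plane (-83, -39)
[296 199] (fwd,up from TCP mm) -y plane (33, 67) +y plane (-55, -11)
[303 200] (fwd,up from TCP mm) -y plane (66, 85) +y plane (-19, 8)
195   .   .   .   .   .   .   .   .   .   .   .   .   .   .   .   .   .   .   .   .   .   .   .   .   .   .   .   .
196   .   .   .   .   .   .   .   .   .   .   .   .   .   .   .   .   .   .   .   .   .   .   .   .   .   .   .   .
197   .   .   .   .   .   .   .   .   .   .   .   .   .   .   .   .   .   .   .   .   .   .   .   .   .   .   .   .
198   .   .   .   .   .   .   .   .   .   .   .   .   .   .   .   .   .   .   .   .   .   .   .   .   .   .   .   .
199   .   .   .   .   .   . 177 203 208 199 186   .   .   .   .   .   .   .   .   .   .   .   .   .   .   .   .   .
200   .   .   .   .
[... 1832 characters left out ...]
   .
216   .   .   .   .   .   .   . 156 173 183 187 186 181 181 176 170 161 152   .   .   .   .   .   .   .   .   .   .
217   .   .   .   .   .   .   .   . 169 183 182 185 176 173 164 147   .   .   .   .   .   .   .   .   .   .   .   .
218   .   .   .   .   .   .   .   . 166 177 175 171 161 143   .   .   .   .   .   .   .   .   .   .   .   .   .   .
219   .   .   .   .   .   .   .   . 156 164 151   .   .   .   .   .   .   .   .   .   .   .   .   .   .   .   .   .
220   .   .   .   .   .   .   .   .   .   .   .   .   .   .   .   .   .   .   .   .   .   .   .   .   .   .   .   .
221   .   .   .   .   .   .   .   .   .   .   .   .   .   .   .   .   .   .   .   .   .   .   .   .   .   .   .   .
```

```bash
python3 - <<'E'
import cv2,numpy as np
a=cv2.imread('pics/c6.png')[1::3,1::3];v=cv2.cvtColor(a,cv2.COLOR_BGR2HSV)
for r in range(192,226): print(r,' '.join('%3d'%v[r-150,c-230,2] if v[r-150,c-230,1]<75 and v[r-150,c-230,2]>110 else '  .' for c in range(286,318)))
E
```

```text
192   .   .   .   .   .   .   .   .   .   .   .   .   .   .   .   .   .   .   .   .   .   .   .   .   .   .   .   .   .   .   .   .
193   .   .   .   .   .   .   .   .   .   .   .   .   .   .   .   .   .   .   .   .   .   . 122   .   .   .   .   .   .   .   .   .
194   .   .   .   .   .   .   .   .   .   .   .   .   .   .   .   .   .   .   .   .   .   .   . 127   .   .   .   .   .   .   .   .
195   .   .   .   .   .   .   .   . 179 201 206 200   .   .   .   .   .   .   .   .   .   .   .   .   .   .   .   .   .   .   .   .
196   .   .   .   .   .   . 179 205 231 237 237 237 215   .   .   .   .   .   .   .   .   .   .   .   . 128   .   .   .   .   . 151
197   .   .   .   . 200 210 234 237 237 238 238 236 237 214   .   .   .   .   .   .   .   .   .   .   . 125   .   .   .   . 145 171
198   .   .   . 162 231 237 237 236 236 234 235 238 237 237 217   .   .   .   .   .   .   .   .   .   .   .   .   .   .   .   . 148
199   .   .   . 136 229 234 234 232 233 232 232 233 237 237 237 225   .   .   .   .   .   .   .   .   .   .   .   .   .   .   .   .
200   .   .   . 151 226 232 232 232 233 233 
[... 2687 characters left out ...]
   .   .   .   .   .   .   .   .   .   .
221   .   .   .   .   .   .   .   .   .   .   .   .   .   .   .   .   .   .   .   .   .   .   .   .   .   .   .   .   .   .   .   .
222 126   .   .   .   .   .   .   .   .   .   .   .   .   .   .   .   .   .   .   .   .   .   .   .   .   .   .   .   .   .   .   .
223 145   .   .   .   .   .   .   .   .   .   .   .   .   .   .   .   .   .   .   .   .   .   .   .   .   .   .   .   .   .   .   .
224 133   .   .   .   .   . 140   .   .   .   .   .   .   .   .   .   .   .   .   .   .   .   .   .   .   .   .   .   .   .   .   .
225   .   .   .   .   .   . 126 142   .   .   .   .   .   .   .   .   .   .   .   .   .   .   .   .   .   .   .   .   .   .   .   .
```

Call:
arm_command([
  {"tx": -1,"ty": -3,"tz": 30,"wx": 0,"wy": 0,"wz": 0},
  {"tx": -1,"ty": -3,"tz": 60,"wx": 0,"wy": 0,"wz": 0},
  {"tx": -1,"ty": -3,"tz": 85,"wx": 0,"wy": 0,"wz": 0},
  {"tx": -1,"ty": -3,"tz": 100,"wx": 0,"wy": 0,"wz": 0},
  {"tx": -1,"ty": -3,"tz": 105,"wx": 0,"wy": 0,"wz": 0},
])

```text
t: 25.9
eef_pos: [0.5874, -0.0329, 0.0443]
orientation: [0.031, 1.0, 0.001, -0.004]
ft_force: [0.3, -0.2, -0.2]
opening: 0.0498
grip_force: 5.5
```

Call:
arm_command([
  {"tx": 0,"ty": 0,"tz": 4,"wx": 0,"wy": 0,"wz": 0},
  {"tx": 0,"ty": 0,"tz": 8,"wx": 0,"wy": 0,"wz": 0},
  {"tx": 0,"ty": 0,"tz": 12,"wx": 0,"wy": 0,"wz": 0},
  {"tx": 0,"ty": 0,"tz": 16,"wx": 0,"wy": 0,"wz": 0},
  {"tx": 0,"ty": 0,"tz": 19,"wx": 0,"wy": 0,"wz": 0},
])

```text
t: 26.4
eef_pos: [0.5903, -0.0345, 0.0281]
orientation: [0.032, 0.999, 0.001, 0.0]
ft_force: [1.2, 0.1, 0.9]
opening: 0.0501
grip_force: 5.5
```

```bash
python3 - <<'E'
from h import *
go((.5887,-.0333,.023,86.2));s=sense();print(s['grip_force'],s['opening'])
cs=camera('scene');P=s['eef_pos']
g=proj(cs,(.5887,-.0333,.044)).astype(int);print(g);v=cv2.cvtColor(cs['img'],cv2.COLOR_RGB2HSV).astype(int)
for r in range(g[1]-16,g[1]+20): print(r,' '.join('%3d'%v[r,c,2] if RNG['amber'](*v[r,c]) else '  .' for c in range(g[0]-14,g[0]+20)))
for n,X in dict(fr=(.038,-.025),fl=(.038,.025),bl=(-.038,.025),br=(-.038,-.025)).items(): print(n,proj(cs,(*(P[:2]+X[0]*ax+X[1]*ay),.044)).round(1))
E
```

```text
at [ 0.5903 -0.0345  0.0281] f [1.2 0.1 0.9] t 26.4 q [ 0.07  0.76 -0.07  1.78  0.09  0.61  1.45]
T [1.7 1.1 5.1] W [0.07 0.01 0.09] | rows>=0.1
5.500030070543289 0.05007452942427884
[299 241]
225   .   .   .   .   .   .   .   .   .   .   .   .   .   .   .   .   .   .   .   .   .   .   .   .   .   .   .   .   .   .   .   .   .   .
226   .   .   .   .   .   .   .   .   .   .   .   .   .   .   .   .   .   .   .   .   .   .   .   .   .   .   .   .   .   .   .   .   .   .
227   .   .   .   .   .   .   .   .   .   .   .   .   .   .   .   .   .   .   .   .   .   .   .   .   .   .   .   .   .   .   .   .   .   .
228   .   .   .   .   .   .   .   .   .   .   .   .   .   .   .   .   .   .   .   .   .   .   .   .   .   .   .   .   .   .   .   .   .   .
229   .   .   .   .   .   .   .   .   .   .   .   .   .   .   .   .   .   .   .   .   .   .   .   .   .   .   .   .   .   .   .   .   .   .
230   .   .   .   .   .   .   .   .   .   .   .   .   .   .   .   .   .   .   .   .   .   .   .   .   .   .   .   .   .   .   .   .   .   .
231   .   .   .   .   .   .   .   .   .   .   .   .   .   .   .   .
[... 3500 characters left out ...]
 146 143   . 141   .   .   .   .   .   .   .   .   .   .   .   .   .   .
257   .   .   .   .   .   .   .   .   .   .   .   .   .   . 141 144 141 143   .   .   .   .   .   .   .   .   .   .   .   .   .   .   .   .
258   .   .   .   .   .   .   .   .   .   .   .   .   .   .   . 141   .   .   .   .   .   .   .   .   .   .   .   .   .   .   .   .   .   .
259   .   .   .   .   .   .   .   .   .   .   .   .   .   .   .   .   .   .   .   .   .   .   .   .   .   .   .   .   .   .   .   .   .   .
260   .   .   .   .   .   .   .   .   .   .   .   .   .   .   .   .   .   .   .   .   .   .   .   .   .   .   .   .   .   .   .   .   .   .
fr [299.2 254.3]
fl [315.4 246.8]
bl [300.1 231.2]
br [284.3 238.2]
```

Call:
arm_command([
  {"tx": 0,"ty": 0,"tz": 2,"wx": 0,"wy": 0,"wz": 0},
  {"tx": 0,"ty": 0,"tz": 4,"wx": 0,"wy": 0,"wz": 0},
  {"tx": 0,"ty": 0,"tz": 4,"wx": 0,"wy": 0,"wz": 0},
])

```text
t: 26.75
eef_pos: [0.5886, -0.0346, 0.0232]
orientation: [0.032, 0.999, 0.0, -0.002]
ft_force: [1.6, -0.0, 0.8]
opening: 0.0494
grip_force: 5.5
```

Call:
arm_command([
  {"tx": 0,"ty": 0,"tz": 0,"wx": 0,"wy": 0,"wz": 0},
  {"tx": 0,"ty": 0,"tz": 0,"wx": 0,"wy": 0,"wz": 0},
  {"tx": 0,"ty": 0,"tz": 0,"wx": 0,"wy": 0,"wz": 0},
], fingers=0.63)

```text
t: 27.05
eef_pos: [0.5881, -0.0345, 0.0231]
orientation: [0.032, 0.999, 0.001, -0.002]
ft_force: [-0.1, -0.2, 0.0]
opening: 0.0585
grip_force: 0.0
```

```bash
python3 - <<'E'
from h import *
go((.5887,-.0333,.021,86.2));s=sense()
cs=camera('scene');P=s['eef_pos']
H=cv2.cvtColor(cs['img'],cv2.COLOR_RGB2HSV).astype(int);m=np.zeros(H.shape[:2],np.uint8);w=slice(222,262),slice(284,317)
h,ss,v=[H[w][...,i] for i in range(3)];m[w]=(h>9)&(h<30)&(ss>165)&(v>195)
c=max(cv2.findContours(m,0,2)[0],key=cv2.contourArea);print(cv2.approxPolyDP(cv2.convexHull(c),1.5,True)[:,0].tolist())
for n,X in dict(fr=(.038,-.025),fl=(.038,.025),bl=(-.038,.025),br=(-.038,-.025)).items(): print(n,proj(cs,(*(P[:2]+X[0]*ax+X[1]*ay),.044)).round(1))
E
```

```text
at [ 0.5881 -0.0345  0.0231] f [-0.1 -0.2  0. ] t 27.1 q [ 0.07  0.77 -0.07  1.78  0.09  0.6   1.45]
T [-0.5  1.3  2.1] W [ 0.05 -0.27  0.09] | rows>=0.1
[[297, 234], [300, 234], [313, 248], [299, 255], [291, 247], [291, 238]]
fr [298.7 253.8]
fl [314.9 246.3]
bl [299.6 230.7]
br [283.9 237.8]
```

```bash
python3 - <<'E'
from h import *
cs=camera('scene')
def solve(obs,z,P):
    r=[]
    for n,uv in obs.items():
        s={'fr':(.038,-.025),'fl':(.038,.025),'bl':(-.038,.025)}[n]
        X=onz(cs,uv,z)[:2]-s[0]*ax-s[1]*ay-P[:2]; r.append((X@ax*1000,X@ay*1000))
    print(np.round(r,1).tolist(),np.mean(r,0).round(1))
v=cv2.cvtColor(cs['img'],cv2.COLOR_RGB2HSV).astype(int)
for r in range(230,260): print(r,' '.join('%3d'%v[r,c,2] if (v[r,c,1]>150 and v[r,c,2]>120) else '  .' for c in range(288,318)))
# white: half-level edges read from the map (front corners, back left)
solve(dict(fr=(296.3,216),fl=(311.7,209),bl=(297.3,194.6)),.1515+.020,np.array([.5886,-.0337]))
solve(dict(fr=(299.3,255.3),fl=(313.8,248),bl=(300.3,233.6)),.044,np.array([.5881,-.0345]))
E
```

```text
230   .   .   .   .   .   .   .   .   .   .   .   .   .   .   .   .   .   .   .   .   .   .   .   .   .   .   .   .   .   .
231   .   .   .   .   .   .   .   .   .   .   .   .   .   .   .   .   .   .   .   .   .   .   .   .   .   .   .   .   .   .
232   .   .   .   .   .   .   .   .   .   .   .   .   .   .   .   .   .   .   .   .   .   .   .   .   .   .   .   .   .   .
233   .   .   .   .   .   .   .   .   .   .   . 181 169   .   .   .   .   .   .   .   .   .   .   .   .   .   .   .   .   .
234   .   .   .   .   .   .   .   .   . 194 229 232 209 172   .   .   .   .   .   .   .   .   .   .   .   .   .   .   . 152
235   .   .   .   .   .   . 126 181 226 231 231 232 232 208 168   .   .   .   .   .   .   .   .   .   .   .   .   .   . 194
236   .   .   .   . 152 172 227 232 232 223 231 231 231 231 208 172   .   .   .   .   .   .   .   .   .   .   .   . 156 223
237   .   .   . 167 226 232 230 232 232 204 224 230 233 231 232 208   .   .   .   .   .   .   .   .   .   .   .   . 166 224
238   .   . 151 223 232 231 229 229 229 227 229 229 231 231 232 232   .   .   .   .   .   .   .   .   .   . 
[... 2025 characters left out ...]
 .   .   .   .   . 168 202 187 160 137 134 134 134 131 131 128 126 130 139   .   .   .   .   .   .
256   .   .   .   .   .   .   .   .   .   .   . 131 131 132 134 132 130 126 126 129 124 139   .   .   .   .   .   .   .   .
257   .   .   .   .   .   .   .   . 131   . 124 139 135 130 133 132 128 127 126 135   .   .   .   .   .   .   .   .   .   .
258   .   .   .   .   .   .   .   .   . 127   . 133 137 132 129 130 131 138   .   .   .   .   .   .   .   .   .   .   .   .
259   .   .   .   .   .   .   .   .   .   . 125 137 134 125 126 137   .   .   .   .   .   .   .   .   .   .   .   .   .   .
[[0.3, -1.2], [-1.0, -5.6], [3.7, -3.7]] [ 1.  -3.5]
[[5.6, -1.7], [3.9, -5.9], [11.0, -4.8]] [ 6.8 -4.1]
```

Call:
arm_command([
  {"tx": -3,"ty": 0,"tz": -1,"wx": 0,"wy": 0,"wz": 0},
  {"tx": -6,"ty": 0,"tz": -1,"wx": 0,"wy": 0,"wz": 0},
  {"tx": -6,"ty": 0,"tz": -1,"wx": 0,"wy": 0,"wz": 0},
])

```text
t: 27.45
eef_pos: [0.5955, -0.0349, 0.0244]
orientation: [0.032, 0.999, 0.001, -0.001]
ft_force: [0.3, 0.7, 0.2]
opening: 0.0584
grip_force: 0.0
```

Call:
arm_command([
  {"tx": 0,"ty": 0,"tz": 0,"wx": 0,"wy": 0,"wz": 0},
  {"tx": 0,"ty": 0,"tz": 0,"wx": 0,"wy": 0,"wz": 0},
  {"tx": 0,"ty": 0,"tz": 0,"wx": 0,"wy": 0,"wz": 0},
  {"tx": 0,"ty": 0,"tz": 0,"wx": 0,"wy": 0,"wz": 0},
], fingers=0.4, newtons=6)

```text
t: 27.85
eef_pos: [0.5946, -0.0349, 0.0243]
orientation: [0.032, 0.999, 0.001, -0.002]
ft_force: [-0.0, 0.2, -0.6]
opening: 0.05
grip_force: 6.0
```

Call:
arm_command([
  {"tx": 0,"ty": 0,"tz": -10,"wx": 0,"wy": 0,"wz": 0},
  {"tx": 0,"ty": 0,"tz": -30,"wx": 0,"wy": 0,"wz": 0},
  {"tx": 0,"ty": 0,"tz": -55,"wx": 0,"wy": 0,"wz": 0},
  {"tx": 1,"ty": 0,"tz": -80,"wx": 0,"wy": 0,"wz": 0},
  {"tx": 2,"ty": 0,"tz": -105,"wx": 0,"wy": 0,"wz": 0},
])

```text
t: 28.35
eef_pos: [0.5927, -0.0349, 0.1308]
orientation: [0.032, 0.999, 0.001, -0.002]
ft_force: [0.4, -0.6, -1.4]
opening: 0.0501
grip_force: 6.0
```

Call:
arm_command([
  {"tx": 1,"ty": 1,"tz": -20,"wx": 0,"wy": 0,"wz": 0},
  {"tx": 1,"ty": 1,"tz": -24,"wx": 0,"wy": 0,"wz": 0},
  {"tx": 1,"ty": 1,"tz": -24,"wx": 0,"wy": 0,"wz": 0},
])

```text
t: 28.65
eef_pos: [0.5923, -0.0339, 0.1541]
orientation: [0.032, 0.999, 0.001, -0.001]
ft_force: [-1.4, 0.5, -1.8]
opening: 0.0501
grip_force: 6.0
```

```bash
cat >> h.py <<'E'
def vmap(col,z=.174,w=(16,20,16,24)):
    cs=camera('scene');g=proj(cs,(.5887,-.0333,z)).astype(int);v=cv2.cvtColor(cs['img'],cv2.COLOR_RGB2HSV).astype(int)
    for r in range(g[1]-w[2],g[1]+w[3]): print(r,' '.join('%3d'%v[r,c,2] if RNG[col](*v[r,c]) else '  .' for c in range(288,g[0]+w[1])))
E
python3 - <<'E'
from h import *
go((.5887,-.0333,.153,86.2));s=sense();print(s['grip_force'])
vmap('amber')
E
```

```text
at [ 0.5923 -0.0339  0.1541] f [-1.4  0.5 -1.8] t 28.6 q [ 0.08  0.6  -0.09  1.67  0.06  0.88  1.47]
T [3.7 0.4 1.1] W [ 0.06 -0.12  0.09] | rows>=0.1
5.999533608555794
187   .   .   .   .   .   .   .   .   .   .   .   .   .   .   .   .   .   .   .   .   .   .   .   .   .   .   .   .   .
188   .   .   .   .   .   .   .   .   .   .   .   .   .   .   .   .   .   .   .   .   .   .   .   .   .   .   .   .   .
189   .   .   .   .   .   .   .   .   .   .   .   .   .   .   .   .   .   .   .   .   .   .   .   .   .   .   .   .   .
190   .   .   .   .   .   .   .   .   .   .   .   .   .   .   .   .   .   .   .   .   .   .   .   .   .   .   .   .   .
191   .   .   .   .   .   .   .   .   .   .   .   .   .   .   .   .   .   .   .   .   .   .   .   .   .   .   .   .   .
192   .   .   .   .   .   .   .   .   .   .   .   .   .   .   .   .   .   .   .   .   .   .   .   .   .   .   .   .   .
193   .   .   .   .   .   .   .   .   .   .   .   .   .   .   .   .   .   .   .   .   .   .   .   .   .   .   .   .   .
194   .   .   .   .   .   .   .   .   .   .   .   .   .   .   .   .   .   .   .   .   .   .
[... 3168 characters left out ...]
   .   .   .   .   .   .   .   .   .   .   .   .   .   .   .   .   .   .   .   .   .   .   .   .   .
222   .   .   .   .   .   .   .   .   .   .   .   .   .   .   .   .   .   .   .   .   .   .   .   .   .   .   .   .   .
223   .   .   .   .   .   .   .   .   .   .   .   .   .   .   .   .   .   .   .   .   .   .   .   .   .   .   .   .   .
224   .   .   .   .   .   .   .   .   .   .   .   .   .   .   .   .   .   .   .   .   .   .   .   .   .   .   .   .   .
225   .   .   .   .   .   .   .   .   .   .   .   .   .   .   .   .   .   .   .   .   .   .   .   .   .   .   .   .   .
226   .   .   .   .   .   .   .   .   .   .   .   .   .   .   .   .   .   .   .   .   .   .   .   .   .   .   .   .   .
```

Call:
arm_command([
  {"tx": 2,"ty": 0,"tz": 0,"wx": 0,"wy": 0,"wz": 0},
  {"tx": 2,"ty": 0,"tz": 0,"wx": 0,"wy": 0,"wz": 0},
  {"tx": 2,"ty": 0,"tz": 0,"wx": 0,"wy": 0,"wz": 0},
  {"tx": 2,"ty": 0,"tz": 0,"wx": 0,"wy": 0,"wz": 0},
  {"tx": 2,"ty": 0,"tz": 0,"wx": 0,"wy": 0,"wz": 0},
])

```text
t: 29.2
eef_pos: [0.5902, -0.0338, 0.1531]
orientation: [0.032, 0.999, 0.001, -0.002]
ft_force: [0.1, 0.8, -0.4]
opening: 0.0499
grip_force: 6.0
```

Call:
arm_command([
  {"tx": 0,"ty": 0,"tz": 0,"wx": 0,"wy": 0,"wz": 0},
  {"tx": 0,"ty": 0,"tz": 0,"wx": 0,"wy": 0,"wz": 0},
  {"tx": 0,"ty": 0,"tz": 0,"wx": 0,"wy": 0,"wz": 0},
  {"tx": 0,"ty": 0,"tz": 0,"wx": 0,"wy": 0,"wz": 0},
  {"tx": 0,"ty": 0,"tz": 0,"wx": 0,"wy": 0,"wz": 0},
])

```text
t: 29.7
eef_pos: [0.5902, -0.0337, 0.1534]
orientation: [0.032, 0.999, 0.001, -0.002]
ft_force: [-0.2, -0.5, -1.3]
opening: 0.05
grip_force: 6.0
```

Call:
arm_command([
  {"tx": 0,"ty": 0,"tz": 0,"wx": 0,"wy": 0,"wz": 0},
  {"tx": 0,"ty": 0,"tz": 0,"wx": 0,"wy": 0,"wz": 0},
  {"tx": 0,"ty": 0,"tz": 0,"wx": 0,"wy": 0,"wz": 0},
  {"tx": 0,"ty": 0,"tz": 0,"wx": 0,"wy": 0,"wz": 0},
  {"tx": 0,"ty": 0,"tz": 0,"wx": 0,"wy": 0,"wz": 0},
])

```text
t: 30.2
eef_pos: [0.5902, -0.0338, 0.1534]
orientation: [0.032, 0.999, 0.001, -0.002]
ft_force: [0.8, 0.5, -1.1]
opening: 0.0499
grip_force: 6.0
```

Call:
arm_command([
  {"tx": 0,"ty": 0,"tz": 0,"wx": 0,"wy": 0,"wz": 0},
  {"tx": 0,"ty": 0,"tz": 0,"wx": 0,"wy": 0,"wz": 0},
  {"tx": 0,"ty": 0,"tz": 0,"wx": 0,"wy": 0,"wz": 0},
  {"tx": 0,"ty": 0,"tz": 0,"wx": 0,"wy": 0,"wz": 0},
  {"tx": 0,"ty": 0,"tz": 0,"wx": 0,"wy": 0,"wz": 0},
])

```text
t: 30.7
eef_pos: [0.5902, -0.0337, 0.1534]
orientation: [0.032, 0.999, 0.001, -0.002]
ft_force: [-0.0, -0.3, -1.3]
opening: 0.0498
grip_force: 6.0
```

Call:
arm_command([
  {"tx": 0,"ty": 0,"tz": 0,"wx": 0,"wy": 0,"wz": 0},
  {"tx": 0,"ty": 0,"tz": 0,"wx": 0,"wy": 0,"wz": 0},
  {"tx": 0,"ty": 0,"tz": 0,"wx": 0,"wy": 0,"wz": 0},
])

```text
t: 31.0
eef_pos: [0.5902, -0.0337, 0.1533]
orientation: [0.032, 0.999, 0.001, -0.002]
ft_force: [-0.4, -0.3, -1.0]
opening: 0.0503
grip_force: 6.0
```

```bash
python3 - <<'E'
from h import *
go(K(.09,.153),K(0,.153),K(0,.034));print(sense()['grip_force'])
E
```

```text
at [ 0.5902 -0.0337  0.1533] f [-0.4 -0.3 -1. ] t 31.0 q [ 0.08  0.59 -0.09  1.68  0.06  0.88  1.47]
T [  45.  -222.4    0.3] W [ 0.07 -0.2  -8.01] | rows>=4.5
T [ -0. -90.   0.] W [0. 0. 0.] | rows>=1.8
T [  0.   0. 119.] W [0. 0. 0.] | rows>=2.4
5.999541208148003
```

Call:
arm_command([
  {"tx": 7,"ty": -35,"tz": 0,"wx": 0,"wy": 0,"wz": -1},
  {"tx": 16,"ty": -80,"tz": 0,"wx": 0,"wy": 0,"wz": -3},
  {"tx": 26,"ty": -128,"tz": 0,"wx": 0,"wy": 0,"wz": -5},
  {"tx": 36,"ty": -176,"tz": 0,"wx": 0,"wy": 0,"wz": -7},
  {"tx": 45,"ty": -222,"tz": 0,"wx": 0,"wy": 0,"wz": -8},
])

```text
t: 31.5
eef_pos: [0.5301, -0.2546, 0.1534]
orientation: [-0.038, 0.999, 0.0, -0.002]
ft_force: [1.1, 0.0, -1.3]
opening: 0.05
grip_force: 6.0
```

Call:
arm_command([
  {"tx": 0,"ty": -40,"tz": 0,"wx": 0,"wy": 0,"wz": 0},
  {"tx": 0,"ty": -72,"tz": 15,"wx": 0,"wy": 0,"wz": 0},
  {"tx": 0,"ty": -90,"tz": 40,"wx": 0,"wy": 0,"wz": 0},
  {"tx": 0,"ty": -90,"tz": 60,"wx": 0,"wy": 0,"wz": 0},
  {"tx": 0,"ty": -90,"tz": 60,"wx": 0,"wy": 0,"wz": 0},
])

```text
t: 32.0
eef_pos: [0.5349, -0.3416, 0.0898]
orientation: [-0.037, 0.999, 0.003, -0.005]
ft_force: [0.3, 1.0, -1.6]
opening: 0.05
grip_force: 6.0
```

```bash
python3 - <<'E'
from h import *
go(K(0,.034));print(sense()['grip_force'])
E
```

```text
at [ 0.5349 -0.3416  0.0898] f [ 0.3  1.  -1.6] t 32.0 q [ 0.61  0.74 -0.13  1.6   0.12  0.83  2.08]
T [-3.2 -1.4 55.8] W [ 0.32 -0.54 -0.1 ] | rows>=1.1
5.9997642785310745
```

Call:
arm_command([
  {"tx": -2,"ty": -1,"tz": 20,"wx": 0,"wy": 0,"wz": 0},
  {"tx": -2,"ty": -1,"tz": 40,"wx": 0,"wy": 0,"wz": 0},
  {"tx": -2,"ty": -1,"tz": 52,"wx": 0,"wy": 0,"wz": 0},
  {"tx": -2,"ty": -1,"tz": 57,"wx": 0,"wy": 0,"wz": 0},
  {"tx": -2,"ty": -1,"tz": 58,"wx": 0,"wy": 0,"wz": 0},
])

```text
t: 32.5
eef_pos: [0.5398, -0.3425, 0.0355]
orientation: [-0.038, 0.999, 0.001, -0.001]
ft_force: [-1.0, -0.5, -0.8]
opening: 0.0501
grip_force: 6.0
```

Call:
arm_command([
  {"tx": 0,"ty": 0,"tz": 1,"wx": 0,"wy": 0,"wz": 0},
  {"tx": 0,"ty": 0,"tz": 1,"wx": 0,"wy": 0,"wz": 0},
])

```text
t: 32.7
eef_pos: [0.5401, -0.3431, 0.0352]
orientation: [-0.037, 0.999, 0.0, -0.001]
ft_force: [0.2, 0.8, 0.5]
opening: 0.0503
grip_force: 6.0
```

Call:
arm_command([
  {"tx": 0,"ty": 0,"tz": 0,"wx": 0,"wy": 0,"wz": 0},
  {"tx": 0,"ty": 0,"tz": 0,"wx": 0,"wy": 0,"wz": 0},
  {"tx": 0,"ty": 0,"tz": 0,"wx": 0,"wy": 0,"wz": 0},
], fingers=0.64)

```text
t: 33.0
eef_pos: [0.5395, -0.343, 0.0345]
orientation: [-0.037, 0.999, 0.0, -0.001]
ft_force: [-0.6, 0.3, 0.2]
opening: 0.0591
grip_force: 0.0
```

Call:
arm_command([
  {"tx": 0,"ty": 0,"tz": -20,"wx": 0,"wy": 0,"wz": 0},
  {"tx": 0,"ty": 0,"tz": -50,"wx": 0,"wy": 0,"wz": 0},
  {"tx": 0,"ty": 0,"tz": -100,"wx": 0,"wy": 0,"wz": 0},
  {"tx": 0,"ty": 0,"tz": -140,"wx": 0,"wy": 0,"wz": 0},
])

```text
t: 33.4
eef_pos: [0.5401, -0.3432, 0.1765]
orientation: [-0.037, 0.999, 0.0, -0.001]
ft_force: [1.1, -0.0, -0.4]
opening: 0.0594
grip_force: 0.0
```

Call:
arm_command([
  {"tx": 38,"ty": 30,"tz": 0,"wx": 0,"wy": 0,"wz": 0},
  {"tx": 76,"ty": 55,"tz": 0,"wx": 0,"wy": 0,"wz": 0},
  {"tx": 76,"ty": 100,"tz": 0,"wx": 0,"wy": 0,"wz": 0},
  {"tx": 76,"ty": 100,"tz": 0,"wx": 0,"wy": 0,"wz": 0},
], fingers=0)

```text
t: 33.8
eef_pos: [0.4557, -0.2425, 0.1752]
orientation: [-0.041, 0.999, 0.003, -0.002]
ft_force: [1.1, 1.0, 0.1]
opening: 0.0322
grip_force: 0.0
```

```bash
python3 - <<'E'
from h import *
ct,cs=camera('top'),camera('scene')
for col,y in(('white',-.096),('amber',0)):
    g=proj(cs,K(y,.053)[:3]).astype(int);c,q=bar(cs,col,(g[0]-24,g[1]-20,g[0]+24,g[1]+22),.053);print('rack',((c-ro)@rx).round(3),((c-ro)@ry).round(3))
g=proj(ct,(*o,.028)).astype(int);bar(ct,'green',(g[0]-20,g[1]-35,g[0]+20,g[1]+25))
go((.45,.0,.17,87),M(-.105,0,.12),M(-.105,0,.046))
E
```

```text
white px [148.2 303.2] c [ 0.5468 -0.4383] size [0.074 0.047] ang 4.4
rack 0.002 -0.096
amber px [182.9 282.7] c [ 0.5371 -0.3456] size [0.081 0.051] ang 5.1
rack -0.001 -0.003
green px [244.9 223.8] c [0.5138 0.2377] size [0.048 0.046] ang 86.0
at [ 0.457  -0.2482  0.1752] f [ 0.4  0.1 -0.4] t 33.9 q [ 0.56  0.47 -0.15  1.85  0.09  0.83  2.01]
T [-12.2 248.    5.3] W [ 0.04 -0.13  7.43] | rows>=5.0
T [ 40.  240.8  50. ] W [0.  0.  0.8] | rows>=5.0
T [ 0.  0. 74.] W [0. 0. 0.] | rows>=1.5
```

Call:
arm_command([
  {"tx": -3,"ty": 49,"tz": 0,"wx": 0,"wy": 0,"wz": 1.5},
  {"tx": -6,"ty": 98,"tz": 0,"wx": 0,"wy": 0,"wz": 3},
  {"tx": -9,"ty": 147,"tz": 0,"wx": 0,"wy": 0,"wz": 4.5},
  {"tx": -12,"ty": 196,"tz": 0,"wx": 0,"wy": 0,"wz": 6},
  {"tx": -12,"ty": 245,"tz": 0,"wx": 0,"wy": 0,"wz": 7.4},
])

```text
t: 34.4
eef_pos: [0.4518, -0.003, 0.175]
orientation: [0.029, 1.0, 0.0, -0.001]
ft_force: [0.4, 0.5, -0.4]
opening: 0.0002
grip_force: 0.0
```

Call:
arm_command([
  {"tx": 8,"ty": 48,"tz": 0,"wx": 0,"wy": 0,"wz": 0},
  {"tx": 16,"ty": 96,"tz": 0,"wx": 0,"wy": 0,"wz": 0},
  {"tx": 24,"ty": 144,"tz": 0,"wx": 0,"wy": 0,"wz": 0},
  {"tx": 32,"ty": 190,"tz": 10,"wx": 0,"wy": 0,"wz": 0.8},
  {"tx": 40,"ty": 236,"tz": 20,"wx": 0,"wy": 0,"wz": 0.8},
])

```text
t: 34.9
eef_pos: [0.4247, 0.2357, 0.1553]
orientation: [0.035, 0.999, 0.001, -0.0]
ft_force: [0.3, -0.6, -0.0]
opening: 0.0004
grip_force: 0.0
```

Call:
arm_command([
  {"tx": 0,"ty": 5,"tz": 20,"wx": 0,"wy": 0,"wz": 0},
  {"tx": 0,"ty": 5,"tz": 40,"wx": 0,"wy": 0,"wz": 0},
  {"tx": 0,"ty": 5,"tz": 40,"wx": 0,"wy": 0,"wz": 0},
])

```text
t: 35.2
eef_pos: [0.423, 0.2383, 0.113]
orientation: [0.034, 0.999, -0.001, -0.004]
ft_force: [-0.9, 0.1, -0.0]
opening: 0.0004
grip_force: 0.0
```

```bash
python3 - <<'E'
from h import *
go(M(-.102,0,.046))
E
```

```text
at [0.423  0.2383 0.113 ] f [-0.9  0.1 -0. ] t 35.2 q [-0.45  0.52 -0.16  2.    0.13  0.64  0.82]
T [-2.9  4.4 67. ] W [-0.13 -0.4  -0.13] | rows>=1.3
```

Call:
arm_command([
  {"tx": 0,"ty": 2,"tz": 35,"wx": 0,"wy": 0,"wz": 0},
  {"tx": -1,"ty": 4,"tz": 66,"wx": 0,"wy": 0,"wz": 0},
  {"tx": -1,"ty": 4,"tz": 66,"wx": 0,"wy": 0,"wz": 0},
])

```text
t: 35.5
eef_pos: [0.4237, 0.2415, 0.047]
orientation: [0.035, 0.999, -0.001, -0.004]
ft_force: [-0.4, -0.8, -0.4]
opening: 0.0008
grip_force: 0.0
```

Call:
arm_command([
  {"tx": -15,"ty": 0,"tz": 0,"wx": 0,"wy": 0,"wz": 0},
  {"tx": -27,"ty": 0,"tz": 0,"wx": 0,"wy": 0,"wz": 0},
  {"tx": -39,"ty": 0,"tz": 0,"wx": 0,"wy": 0,"wz": 0},
  {"tx": -51,"ty": 0,"tz": 0,"wx": 0,"wy": 0,"wz": 0},
  {"tx": -63,"ty": 0,"tz": 2,"wx": 0,"wy": 0,"wz": 0},
])

```text
t: 36.0
eef_pos: [0.4852, 0.2389, 0.0485]
orientation: [0.034, 0.999, 0.0, -0.004]
ft_force: [-7.4, 1.0, 5.2]
opening: 0.0007
grip_force: 3.9
```

Call:
arm_command([
  {"tx": -8,"ty": 0,"tz": 1,"wx": 0,"wy": 0,"wz": 0},
  {"tx": -16,"ty": 0,"tz": 2,"wx": 0,"wy": 0,"wz": 0},
  {"tx": -22,"ty": 0,"tz": 2,"wx": 0,"wy": 0,"wz": 0},
  {"tx": -26,"ty": 0,"tz": 2,"wx": 0,"wy": 0,"wz": 0},
  {"tx": -26,"ty": 0,"tz": 2,"wx": 0,"wy": 0,"wz": 0},
])

```text
t: 36.5
eef_pos: [0.5109, 0.2372, 0.0463]
orientation: [0.034, 0.999, 0.0, -0.004]
ft_force: [-7.3, 1.4, 4.7]
opening: 0.0004
grip_force: 3.4
```

Call:
arm_command([
  {"tx": -2,"ty": 0,"tz": 0,"wx": 0,"wy": 0,"wz": 0},
  {"tx": -3,"ty": 0,"tz": 0,"wx": 0,"wy": 0,"wz": 0},
  {"tx": -3,"ty": 0,"tz": 0,"wx": 0,"wy": 0,"wz": 0},
])

```text
t: 36.8
eef_pos: [0.5129, 0.2371, 0.0463]
orientation: [0.034, 0.999, 0.0, -0.005]
ft_force: [-7.2, 1.5, 4.1]
opening: 0.0005
grip_force: 4.0
```

```bash
python3 - <<'E'
from h import *
go(M(-.014,0,.046))
E
```

```text
at [0.5129 0.2371 0.0463] f [-7.2  1.5  4.1] t 36.8 q [-0.38  0.71 -0.15  1.83  0.16  0.61  0.88]
T [-0.6 -0.5  0.3] W [-0.   -0.54 -0.07] | rows>=0.1
```

Call:
arm_command([
  {"tx": -2,"ty": 0,"tz": 0,"wx": 0,"wy": 0,"wz": 0},
  {"tx": -3,"ty": 0,"tz": 0,"wx": 0,"wy": 0,"wz": 0},
  {"tx": -3,"ty": 0,"tz": 0,"wx": 0,"wy": 0,"wz": 0},
])

```text
t: 37.1
eef_pos: [0.5142, 0.237, 0.0463]
orientation: [0.033, 0.999, -0.0, -0.006]
ft_force: [-9.7, 0.5, 7.3]
opening: 0.0005
grip_force: 5.4
```

Call:
arm_command([
  {"tx": 25,"ty": 0,"tz": 0,"wx": 0,"wy": 0,"wz": 0},
  {"tx": 55,"ty": 0,"tz": 0,"wx": 0,"wy": 0,"wz": 0},
  {"tx": 82,"ty": 0,"tz": 0,"wx": 0,"wy": 0,"wz": 0},
  {"tx": 92,"ty": 0,"tz": -20,"wx": 0,"wy": 0,"wz": 0},
  {"tx": 92,"ty": 0,"tz": -65,"wx": 0,"wy": 0,"wz": 0},
])

```text
t: 37.6
eef_pos: [0.4253, 0.2418, 0.11]
orientation: [0.033, 0.999, -0.001, -0.004]
ft_force: [1.1, 0.1, 0.3]
opening: 0.0006
grip_force: 0.0
```

Call:
arm_command([
  {"tx": 0,"ty": -20,"tz": -40,"wx": 0,"wy": 0,"wz": 0},
  {"tx": 0,"ty": -60,"tz": -55,"wx": 0,"wy": 0,"wz": 0},
  {"tx": -20,"ty": -100,"tz": -55,"wx": 0,"wy": 0,"wz": 0},
  {"tx": -20,"ty": -130,"tz": -55,"wx": 0,"wy": 0,"wz": 0},
  {"tx": -20,"ty": -130,"tz": -55,"wx": 0,"wy": 0,"wz": 0},
], fingers=0.75)

```text
t: 38.1
eef_pos: [0.4406, 0.1058, 0.1668]
orientation: [0.039, 0.999, -0.001, 0.0]
ft_force: [0.1, -0.2, 0.3]
opening: 0.0358
grip_force: 0.0
```

```bash
python3 - <<'E'
from h import *
ct,cs=camera('top'),camera('scene');R=[]
for c in(ct,cs):
    u=proj(c,(*M(.077,0,0)[:2],.028)).astype(int); r,p=bar(c,'green',(u[0]-30,u[1]-30,u[0]+30,u[1]+30));R.append(p)
print(tri(ct,R[0],cs,R[1]));print(M(.075,0,0)[:2])
v=cv2.cvtColor(cs['img'],cv2.COLOR_RGB2HSV).astype(int);u=np.round(R[1]).astype(int)
for r in range(u[1]-15,u[1]+17): print(r,' '.join('%3d'%v[r,c,2] if RNG['green'](*v[r,c]) else '  .' for c in range(u[0]-17,u[0]+17)))
# white & amber references at their rest, same cast
go(M(.077,0,.1),M(.075,0,.008))
E
```

```text
green px [247.8 195.4] c [0.6009 0.2315] size [0.049 0.075] ang 86.3
green px [376.4 213.4] c [0.6118 0.2207] size [0.063 0.092] ang 86.3
(array([0.6015896 , 0.23282119, 0.01404226]), np.float64(0.00155216900549259))
(np.float64(0.602235), np.float64(0.2306275))
198   .   .   .   .   .   .   .   .   .   .   .   .   .   .   .   .   .   .   .   .   .   .   .   .   .   .   .   .   .   .   .   .   .   .
199   .   .   .   .   .   .   .   .   .   .   .   .   .   .   .   .   .   .   .   .   .   .   .   .   .   .   .   .   .   .   .   .   .   .
200   .   .   .   .   .   .   .   .   .   .   .   .   .   .   .   .   .   .   .   .   .   .   .   .   .   .   .   .   .   .   .   .   .   .
201   .   .   .   .   .   .   .   .   .   .   .   .   .   .   .   .   .   .   .   .   .   .   .   .   .   .   .   .   .   .   .   .   .   .
202   .   .   .   .   .   .   .   .   .   .   .   .   .   . 104 133 136   .   .   .   .   .   .   .   .   .   .   .   .   .   .   .   .   .
203   .   .   .   .   .   .   .   .   .   .   .   . 105 149 160 157 162 157 119   .   .   .   .   .   .   .   .   .   .   .   .   .   .  
[... 3140 characters left out ...]
 .   .   .   .   .   .   .   .   .   .   .   .   .   .   .   .   .   .   .   .   .
227   .   .   .   .   .   .   .   .   .   .   .   .   .   .   .   .   .   .   .   .   .   .   .   .   .   .   .   .   .   .   .   .   .   .
228   .   .   .   .   .   .   .   .   .   .   .   .   .   .   .   .   .   .   .   .   .   .   .   .   .   .   .   .   .   .   .   .   .   .
229   .   .   .   .   .   .   .   .   .   .   .   .   .   .   .   .   .   .   .   .   .   .   .   .   .   .   .   .   .   .   .   .   .   .
at [0.4403 0.111  0.1665] f [-0.4  0.1  0.9] t 38.2 q [-0.16  0.39 -0.18  2.03  0.1   0.73  1.1 ]
T [-155.   130.7   66.8] W [ 0.12  0.01 -0.29] | rows>=4.3
T [ 2.  0. 92.] W [0. 0. 0.] | rows>=1.8
```

Call:
arm_command([
  {"tx": -35,"ty": 30,"tz": 0,"wx": 0,"wy": 0,"wz": 0},
  {"tx": -70,"ty": 60,"tz": 0,"wx": 0,"wy": 0,"wz": 0},
  {"tx": -105,"ty": 92,"tz": 10,"wx": 0,"wy": 0,"wz": 0},
  {"tx": -140,"ty": 120,"tz": 35,"wx": 0,"wy": 0,"wz": 0},
  {"tx": -154,"ty": 131,"tz": 66,"wx": 0,"wy": 0,"wz": 0},
])

```text
t: 38.7
eef_pos: [0.6052, 0.2384, 0.0998]
orientation: [0.032, 0.999, 0.004, 0.002]
ft_force: [-0.1, 0.6, 0.2]
opening: 0.0697
grip_force: 0.0
```

Call:
arm_command([
  {"tx": 0,"ty": 0,"tz": 20,"wx": 0,"wy": 0,"wz": 0},
  {"tx": 0,"ty": 0,"tz": 50,"wx": 0,"wy": 0,"wz": 0},
  {"tx": 0,"ty": 0,"tz": 50,"wx": 0,"wy": 0,"wz": 0},
  {"tx": 0,"ty": 0,"tz": 50,"wx": 0,"wy": 0,"wz": 0},
])

```text
t: 39.1
eef_pos: [0.6009, 0.2336, 0.0491]
orientation: [0.033, 0.999, 0.001, -0.002]
ft_force: [-0.3, 0.2, -0.9]
opening: 0.0693
grip_force: 0.0
```

```bash
python3 - <<'E'
from h import *
go((.6013,.2317,.011,86.2)); print(sense()['opening'])
E
```

```text
at [0.6009 0.2336 0.0491] f [-0.3  0.2 -0.9] t 39.1 q [-0.32  0.8  -0.14  1.6   0.14  0.76  0.98]
T [-0.6 -1.9 38.1] W [ 0.11 -0.2  -0.02] | rows>=0.8
0.06927344409087459
```

Call:
arm_command([
  {"tx": 0,"ty": -2,"tz": 15,"wx": 0,"wy": 0,"wz": 0},
  {"tx": 0,"ty": -2,"tz": 30,"wx": 0,"wy": 0,"wz": 0},
  {"tx": 0,"ty": -2,"tz": 38,"wx": 0,"wy": 0,"wz": 0},
  {"tx": 0,"ty": -2,"tz": 38,"wx": 0,"wy": 0,"wz": 0},
])

```text
t: 39.5
eef_pos: [0.5994, 0.2295, 0.009]
orientation: [0.034, 0.999, -0.0, -0.003]
ft_force: [0.4, 0.0, 0.4]
opening: 0.0696
grip_force: 0.0
```

Call:
arm_command([
  {"tx": 0,"ty": 0,"tz": 0,"wx": 0,"wy": 0,"wz": 0},
  {"tx": 0,"ty": 0,"tz": 0,"wx": 0,"wy": 0,"wz": 0},
], fingers=0.6)

```text
t: 39.7
eef_pos: [0.6011, 0.2304, 0.0111]
orientation: [0.034, 0.999, 0.001, -0.001]
ft_force: [0.9, 0.5, -0.4]
opening: 0.0587
grip_force: 0.0
```

Call:
arm_command([
  {"tx": 0,"ty": 0,"tz": 0,"wx": 0,"wy": 0,"wz": 0},
  {"tx": 0,"ty": 0,"tz": 0,"wx": 0,"wy": 0,"wz": 0},
  {"tx": 0,"ty": 0,"tz": 0,"wx": 0,"wy": 0,"wz": 0},
  {"tx": 0,"ty": 0,"tz": 0,"wx": 0,"wy": 0,"wz": 0},
], fingers=0.4, newtons=6)

```text
t: 40.1
eef_pos: [0.6013, 0.231, 0.0113]
orientation: [0.034, 0.999, 0.001, -0.001]
ft_force: [1.2, 1.9, 2.1]
opening: 0.05
grip_force: 6.0
```

Call:
arm_command([
  {"tx": 0,"ty": 0,"tz": -5,"wx": 0,"wy": 0,"wz": 0},
  {"tx": 0,"ty": 0,"tz": -15,"wx": 0,"wy": 0,"wz": 0},
  {"tx": 0,"ty": 0,"tz": -35,"wx": 0,"wy": 0,"wz": 0},
  {"tx": 0,"ty": 0,"tz": -55,"wx": 0,"wy": 0,"wz": 0},
  {"tx": 0,"ty": 0,"tz": -70,"wx": 0,"wy": 0,"wz": 0},
])

```text
t: 40.6
eef_pos: [0.6007, 0.2287, 0.0821]
orientation: [0.034, 0.999, -0.0, -0.002]
ft_force: [-0.3, 0.1, -1.5]
opening: 0.0502
grip_force: 5.9
```

```bash
python3 - <<'E'
from h import *
go((.597,.1,.15,86.2),(.5887,-.0333,.156,86.2));print(sense()['grip_force'])
E
```

```text
at [0.6007 0.2287 0.0821] f [-0.3  0.1 -1.5] t 40.6 q [-0.31  0.75 -0.15  1.58  0.14  0.82  0.99]
T [  -4.9 -128.7  -67.8] W [-0.05 -0.22 -0.14] | rows>=2.9
T [  -0.6 -133.6   -6. ] W [0. 0. 0.] | rows>=2.7
5.947679802775383
```

Call:
arm_command([
  {"tx": 0,"ty": -15,"tz": -25,"wx": 0,"wy": 0,"wz": 0},
  {"tx": -2,"ty": -45,"tz": -50,"wx": 0,"wy": 0,"wz": 0},
  {"tx": -4,"ty": -85,"tz": -70,"wx": 0,"wy": 0,"wz": 0},
  {"tx": -5,"ty": -129,"tz": -74,"wx": 0,"wy": 0,"wz": 0},
  {"tx": -5,"ty": -174,"tz": -74,"wx": 0,"wy": 0,"wz": 0},
])

```text
t: 41.1
eef_pos: [0.5942, 0.0539, 0.1561]
orientation: [0.034, 0.999, 0.0, -0.001]
ft_force: [0.1, -0.3, -1.2]
opening: 0.0503
grip_force: 5.9
```

Call:
arm_command([
  {"tx": 0,"ty": -40,"tz": 0,"wx": 0,"wy": 0,"wz": 0},
  {"tx": 0,"ty": -70,"tz": 0,"wx": 0,"wy": 0,"wz": 0},
  {"tx": 0,"ty": -90,"tz": 0,"wx": 0,"wy": 0,"wz": 0},
  {"tx": 0,"ty": -90,"tz": 0,"wx": 0,"wy": 0,"wz": 0},
  {"tx": 0,"ty": -90,"tz": 0,"wx": 0,"wy": 0,"wz": 0},
])

```text
t: 41.6
eef_pos: [0.5876, -0.0333, 0.1545]
orientation: [0.034, 0.999, 0.001, -0.002]
ft_force: [-0.5, 0.9, -1.5]
opening: 0.0505
grip_force: 5.9
```

```bash
python3 - <<'E'
from h import *
go((.5887,-.0333,.156,86.2));print(sense()['grip_force'])
vmap('green')
E
```

```text
at [ 0.5876 -0.0333  0.1545] f [-0.5  0.9 -1.5] t 41.6 q [ 0.13  0.59 -0.18  1.68  0.13  0.88  1.4 ]
T [-1.1  0.1 -1.5] W [ 0.09 -0.25 -0.14] | rows>=0.0
5.9482962638139725
187   .   .   .   .   .   .   .   .   .   .   .   .   .   .   .   .   .   .   .   .   .   .   .   .   .   .   .   .   .
188   .   .   .   .   .   .   .   .   .   .   .   .   .   .   .   .   .   .   .   .   .   .   .   .   .   .   .   .   .
189   .   .   .   .   .   .   .   .   .   .   .   .   .   .   .   .   .   .   .   .   .   .   .   .   .   .   .   .   .
190   .   .   .   .   .   .   .   .   .   .   .   .   .   .   .   .   .   .   .   .   .   .   .   .   .   .   .   .   .
191   .   .   .   .   .   .   .   .   .   .   .   .   .   .   .   .   .   .   .   .   .   .   .   .   .   .   .   .   .
192   .   .   .   .   .   .   .   .   .   .   .   .   .   .   .   .   .   .   .   .   .   .   .   .   .   .   .   .   .
193   .   .   .   .   .   .   .   .   .   .   .   .   .   .   .   .   .   .   .   .   .   .   .   .   .   .   .   .   .
194   .   .   .   .   .   .   .   .   .   .   .   .   .   .   .   .   .   .   .   .   .
[... 3172 characters left out ...]
   .   .   .   .   .   .   .   .   .   .   .   .   .   .   .   .   .   .   .   .   .   .   .   .   .
222   .   .   .   .   .   .   .   .   .   .   .   .   .   .   .   .   .   .   .   .   .   .   .   .   .   .   .   .   .
223   .   .   .   .   .   .   .   .   .   .   .   .   .   .   .   .   .   .   .   .   .   .   .   .   .   .   .   .   .
224   .   .   .   .   .   .   .   .   .   .   .   .   .   .   .   .   .   .   .   .   .   .   .   .   .   .   .   .   .
225   .   .   .   .   .   .   .   .   .   .   .   .   .   .   .   .   .   .   .   .   .   .   .   .   .   .   .   .   .
226   .   .   .   .   .   .   .   .   .   .   .   .   .   .   .   .   .   .   .   .   .   .   .   .   .   .   .   .   .
```

Call:
arm_command([
  {"tx": -1,"ty": 0,"tz": 30,"wx": 0,"wy": 0,"wz": 0},
  {"tx": -1,"ty": 0,"tz": 60,"wx": 0,"wy": 0,"wz": 0},
  {"tx": -1,"ty": 0,"tz": 85,"wx": 0,"wy": 0,"wz": 0},
  {"tx": -1,"ty": 0,"tz": 98,"wx": 0,"wy": 0,"wz": 0},
  {"tx": -1,"ty": 0,"tz": 104,"wx": 0,"wy": 0,"wz": 0},
])

```text
t: 42.15
eef_pos: [0.5882, -0.0318, 0.0492]
orientation: [0.033, 0.999, 0.001, -0.003]
ft_force: [0.0, -0.2, -1.3]
opening: 0.0503
grip_force: 5.9
```

Call:
arm_command([
  {"tx": 0,"ty": 0,"tz": 5,"wx": 0,"wy": 0,"wz": 0},
  {"tx": 0,"ty": 0,"tz": 10,"wx": 0,"wy": 0,"wz": 0},
  {"tx": 0,"ty": 0,"tz": 15,"wx": 0,"wy": 0,"wz": 0},
  {"tx": 0,"ty": 0,"tz": 20,"wx": 0,"wy": 0,"wz": 0},
  {"tx": 0,"ty": 0,"tz": 24,"wx": 0,"wy": 0,"wz": 0},
])

```text
t: 42.65
eef_pos: [0.5897, -0.0338, 0.0268]
orientation: [0.034, 0.999, 0.001, -0.001]
ft_force: [1.3, 0.8, 0.8]
opening: 0.0498
grip_force: 6.0
```

Call:
arm_command([
  {"tx": 0,"ty": 0,"tz": 2,"wx": 0,"wy": 0,"wz": 0},
  {"tx": 0,"ty": 0,"tz": 2,"wx": 0,"wy": 0,"wz": 0},
])

```text
t: 42.85
eef_pos: [0.5896, -0.0338, 0.0252]
orientation: [0.034, 0.999, 0.001, -0.001]
ft_force: [0.4, -0.0, 4.4]
opening: 0.0499
grip_force: 6.0
```

Call:
arm_command([
  {"tx": 0,"ty": 0,"tz": 0,"wx": 0,"wy": 0,"wz": 0},
  {"tx": 0,"ty": 0,"tz": 0,"wx": 0,"wy": 0,"wz": 0},
  {"tx": 0,"ty": 0,"tz": 0,"wx": 0,"wy": 0,"wz": 0},
], fingers=0.63)

```text
t: 43.15
eef_pos: [0.5878, -0.0338, 0.0239]
orientation: [0.034, 0.999, 0.0, -0.003]
ft_force: [-0.4, 0.4, 0.1]
opening: 0.0581
grip_force: 0.0
```

```bash
python3 - <<'E'
from h import *
go((.5887,-.0333,.024,86.2))
vmap('green',.044,(0,22,16,24))
E
```

```text
at [ 0.5878 -0.0338  0.0239] f [-0.4  0.4  0.1] t 43.1 q [ 0.11  0.77 -0.14  1.78  0.17  0.61  1.37]
T [-0.8  0.5 -0.1] W [ 0.04 -0.3  -0.11] | rows>=0.0
225   .   .   .   .   .   .   .   .   .   .   .   .   .   .   .   .   .   .   .   .   .   .   .   .   .   .   .   .   .   .   .   .   .
226   .   .   .   .   .   .   .   .   .   .   .   .   .   .   .   .   .   .   .   .   .   .   .   .   .   .   .   .   .   .   .   .   .
227   .   .   .   .   .   .   .   .   .   .   .   .   .   .   .   .   .   .   .   .   .   .   .   .   .   .   .   .   .   .   .   .   .
228   .   .   .   .   .   .   .   .   .   .   .   .   .   .   .   .   .   .   .   .   .   .   .   .   .   .   .   .   .   .   .   .   .
229   .   .   .   .   .   .   .   .   .   .   .   .   .   .   .   .   .   .   .   .   .   .   .   .   .   .   .   .   .   .   .   .   .
230   .   .   .   .   .   .   .   .   .   .   .   .   .   .   .   .   .   .   .   .   .   .   .   .   .   .   .   .   .   .   .   .   .
231   .   .   .   .   .   .   .   .   .   .   .   .   .   .   .   .   .   .   .   .   .   .   .   .   .   .   .   .   .   .   .   
[... 3793 characters left out ...]
   .   .   .   .   .
260   .   .   .   .   .   .   .   .   .   .   .   .  71  70   .   .   .   .   .   .   .   .   .   .   .   .   .   .   .   .   .   .   .
261   .   .   .   .   .   .   .   .   .   .   .   .   .   .   .   .   .   .   .   .   .   .   .   .   .   .   .   .   .   .   .   .   .
262   .   .   .   .   .   .   .   .   .   .   .   .   .   .   .   .   .   .   .   .   .   .   .   .   .   .   .   .   .   .   .   .   .
263   .   .   .   .   .   .   .   .   .   .   .   .   .   .   .   .   .   .   .   .   .   .   .   .   .   .   .   .   .   .   .   .   .
264   .   .   .   .   .   .   .   .   .   .   .   .   .   .   .   .   .   .   .   .   .   .   .   .   .   .   .   .   .   .   .   .   .
```

Call:
arm_command([
  {"tx": -3,"ty": 0,"tz": 0,"wx": 0,"wy": 0,"wz": 0},
  {"tx": -7,"ty": 0,"tz": 0,"wx": 0,"wy": 0,"wz": 0},
  {"tx": -7,"ty": 0,"tz": 0,"wx": 0,"wy": 0,"wz": 0},
])

```text
t: 43.5
eef_pos: [0.5965, -0.0342, 0.0243]
orientation: [0.034, 0.999, 0.001, -0.001]
ft_force: [-0.1, 0.4, -0.4]
opening: 0.0585
grip_force: 0.0
```

Call:
arm_command([
  {"tx": 0,"ty": 0,"tz": 0,"wx": 0,"wy": 0,"wz": 0},
  {"tx": 0,"ty": 0,"tz": 0,"wx": 0,"wy": 0,"wz": 0},
  {"tx": 0,"ty": 0,"tz": 0,"wx": 0,"wy": 0,"wz": 0},
  {"tx": 0,"ty": 0,"tz": 0,"wx": 0,"wy": 0,"wz": 0},
], fingers=0.4, newtons=6)

```text
t: 43.9
eef_pos: [0.5956, -0.0341, 0.0243]
orientation: [0.034, 0.999, 0.001, -0.002]
ft_force: [0.8, 0.2, -0.4]
opening: 0.05
grip_force: 6.0
```

Call:
arm_command([
  {"tx": 0,"ty": 0,"tz": -10,"wx": 0,"wy": 0,"wz": 0},
  {"tx": 0,"ty": 0,"tz": -30,"wx": 0,"wy": 0,"wz": 0},
  {"tx": 0,"ty": 0,"tz": -55,"wx": 0,"wy": 0,"wz": 0},
  {"tx": 1,"ty": 0,"tz": -80,"wx": 0,"wy": 0,"wz": 0},
  {"tx": 2,"ty": 0,"tz": -105,"wx": 0,"wy": 0,"wz": 0},
])

```text
t: 44.4
eef_pos: [0.5936, -0.0342, 0.1308]
orientation: [0.034, 0.999, 0.001, -0.002]
ft_force: [-0.2, -0.4, -1.3]
opening: 0.0499
grip_force: 6.0
```

Call:
arm_command([
  {"tx": 2,"ty": 0,"tz": -20,"wx": 0,"wy": 0,"wz": 0},
  {"tx": 3,"ty": 0,"tz": -24,"wx": 0,"wy": 0,"wz": 0},
  {"tx": 3,"ty": 0,"tz": -24,"wx": 0,"wy": 0,"wz": 0},
])

```text
t: 44.7
eef_pos: [0.591, -0.034, 0.154]
orientation: [0.034, 0.999, 0.0, -0.001]
ft_force: [0.5, 1.4, -0.6]
opening: 0.05
grip_force: 6.0
```

```bash
python3 - <<'E'
from h import *
go((.5887,-.0333,.153,86.2));s=sense();print(s['grip_force'])
vmap('green',.174,(0,18,14,20))
E
```

```text
at [ 0.591 -0.034  0.154] f [ 0.5  1.4 -0.6] t 44.7 q [ 0.13  0.6  -0.18  1.67  0.13  0.88  1.4 ]
T [2.4 0.5 1. ] W [ 0.05 -0.14 -0.11] | rows>=0.1
5.999487340450287
189   .   .   .   .   .   .   .   .   .   .   .   .   .   .   .   .   .   .   .   .   .   .   .   .   .   .   .
190   .   .   .   .   .   .   .   .   .   .   .   .   .   .   .   .   .   .   .   .   .   .   .   .   .   .   .
191   .   .   .   .   .   .   .   .   .   .   .   .   .   .   .   .   .   .   .   .   .   .   .   .   .   .   .
192   .   .   .   .   .   .   .   .   .   .   .   .   .   .   .   .   .   .   .   .   .   .   .   .   .   .   .
193   .   .   .   .   .   .   .   .   .   .   .   .   .   .   .   .   .   .   .   .   .   .   .   .   .   .   .
194   .   .   .   .   .   .   .   .   .   .   .   .   .   .   .   .   .   .   .   .   .   .   .   .   .   .   .
195   .   .   .   .   .   .   .   . 143   .   .   .   .   .   .   .   .   .   .   .   .   .   .   .   .   .   .
196   .   .   .   .   . 134 160 168 164 162 143   .   .   .   .   .   .   .   .   .   .   .   .   .   .   .   .
197   .   .   . 151 171 165 166 158 16
[... 2173 characters left out ...]
  66  66  66  65   .   .   .
217   .   .   .   .  57  61  60  66  69  68  70  68  66  70  65  67  68  64  67  65  68  70   .   .   .   .   .
218   .   .   .   .   .  58  59  64  67  70  70  71  69  68  70  67  67  63  63  67   .   .   .   .   .   .   .
219   .   .   .   .   .   .  54  57  69  74  68  67  67  66  64  65  68  65   .   .   .   .   .   .   .   .   .
220   .   .   .   .   .   .   .  60  67  72  71  74  70  69  68   .   .   .   .   .   .   .   .   .   .   .   .
221   .   .   .   .   .   .   .   .  66  68  71  63  67   .   .   .   .   .   .   .   .   .   .   .   .   .   .
222   .   .   .   .   .   .   .   .   .  75  73   .   .   .   .   .   .   .   .   .   .   .   .   .   .   .   .
```

Level now (same outline as the white bar had). Hold it 2.3 s, then to the rack.

Call:
arm_command([
  {"tx": 1,"ty": 0,"tz": 0,"wx": 0,"wy": 0,"wz": 0},
  {"tx": 1,"ty": 0,"tz": 0,"wx": 0,"wy": 0,"wz": 0},
  {"tx": 1,"ty": 0,"tz": 0,"wx": 0,"wy": 0,"wz": 0},
  {"tx": 1,"ty": 0,"tz": 0,"wx": 0,"wy": 0,"wz": 0},
  {"tx": 1,"ty": 0,"tz": 0,"wx": 0,"wy": 0,"wz": 0},
])

```text
t: 45.25
eef_pos: [0.59, -0.0339, 0.1531]
orientation: [0.034, 0.999, 0.001, -0.002]
ft_force: [0.1, -0.2, -1.0]
opening: 0.05
grip_force: 6.0
```

Call:
arm_command([
  {"tx": 0,"ty": 0,"tz": 0,"wx": 0,"wy": 0,"wz": 0},
  {"tx": 0,"ty": 0,"tz": 0,"wx": 0,"wy": 0,"wz": 0},
  {"tx": 0,"ty": 0,"tz": 0,"wx": 0,"wy": 0,"wz": 0},
  {"tx": 0,"ty": 0,"tz": 0,"wx": 0,"wy": 0,"wz": 0},
  {"tx": 0,"ty": 0,"tz": 0,"wx": 0,"wy": 0,"wz": 0},
])

```text
t: 45.75
eef_pos: [0.5901, -0.0339, 0.1534]
orientation: [0.034, 0.999, 0.001, -0.002]
ft_force: [0.3, 0.1, -1.8]
opening: 0.05
grip_force: 6.0
```

Call:
arm_command([
  {"tx": 0,"ty": 0,"tz": 0,"wx": 0,"wy": 0,"wz": 0},
  {"tx": 0,"ty": 0,"tz": 0,"wx": 0,"wy": 0,"wz": 0},
  {"tx": 0,"ty": 0,"tz": 0,"wx": 0,"wy": 0,"wz": 0},
  {"tx": 0,"ty": 0,"tz": 0,"wx": 0,"wy": 0,"wz": 0},
  {"tx": 0,"ty": 0,"tz": 0,"wx": 0,"wy": 0,"wz": 0},
])

```text
t: 46.25
eef_pos: [0.5901, -0.0339, 0.1533]
orientation: [0.034, 0.999, 0.001, -0.002]
ft_force: [0.3, -0.6, -1.0]
opening: 0.0501
grip_force: 6.0
```

Call:
arm_command([
  {"tx": 0,"ty": 0,"tz": 0,"wx": 0,"wy": 0,"wz": 0},
  {"tx": 0,"ty": 0,"tz": 0,"wx": 0,"wy": 0,"wz": 0},
  {"tx": 0,"ty": 0,"tz": 0,"wx": 0,"wy": 0,"wz": 0},
  {"tx": 0,"ty": 0,"tz": 0,"wx": 0,"wy": 0,"wz": 0},
  {"tx": 0,"ty": 0,"tz": 0,"wx": 0,"wy": 0,"wz": 0},
])

```text
t: 46.75
eef_pos: [0.5901, -0.0339, 0.1533]
orientation: [0.034, 0.999, 0.001, -0.002]
ft_force: [0.5, -0.1, -1.1]
opening: 0.0497
grip_force: 6.0
```

Call:
arm_command([
  {"tx": 0,"ty": 0,"tz": 0,"wx": 0,"wy": 0,"wz": 0},
  {"tx": 0,"ty": 0,"tz": 0,"wx": 0,"wy": 0,"wz": 0},
  {"tx": 0,"ty": 0,"tz": 0,"wx": 0,"wy": 0,"wz": 0},
])

```text
t: 47.05
eef_pos: [0.5901, -0.0339, 0.1534]
orientation: [0.034, 0.999, 0.001, -0.002]
ft_force: [-0.3, -1.0, -1.3]
opening: 0.0503
grip_force: 6.0
```

```bash
python3 - <<'E'
from h import *
go(K(.095,.153),K(.095,.09));print(sense()['grip_force'])
cs=camera('scene')
for col,y in(('white',-.096),('amber',0)):
    g=proj(cs,K(y,.053)[:3]).astype(int);c,q=bar(cs,col,(g[0]-24,g[1]-20,g[0]+24,g[1]+22),.053);print('rack',((c-ro)@rx).round(3),((c-ro)@ry).round(3))
E
```

```text
at [ 0.5901 -0.0339  0.1534] f [-0.3 -1.  -1.3] t 47.0 q [ 0.13  0.6  -0.18  1.68  0.13  0.88  1.4 ]
T [  44.9 -217.4    0.3] W [ 0.07 -0.2  -8.21] | rows>=4.4
T [ 0.  0. 63.] W [0. 0. 0.] | rows>=1.3
5.999458953738213
white px [148.3 303.2] c [ 0.5473 -0.4382] size [0.073 0.047] ang 4.5
rack 0.003 -0.096
amber px [170.1 288.9] c [ 0.533  -0.3811] size [0.08  0.052] ang 7.4
rack -0.007 -0.038
```

Call:
arm_command([
  {"tx": 7,"ty": -35,"tz": 0,"wx": 0,"wy": 0,"wz": -1},
  {"tx": 16,"ty": -80,"tz": 0,"wx": 0,"wy": 0,"wz": -3},
  {"tx": 26,"ty": -128,"tz": 0,"wx": 0,"wy": 0,"wz": -5},
  {"tx": 36,"ty": -175,"tz": 0,"wx": 0,"wy": 0,"wz": -7},
  {"tx": 45,"ty": -218,"tz": 0,"wx": 0,"wy": 0,"wz": -8.2},
])

```text
t: 47.6
eef_pos: [0.5294, -0.251, 0.1534]
orientation: [-0.037, 0.999, 0.0, -0.002]
ft_force: [0.4, -0.2, -1.1]
opening: 0.05
grip_force: 6.0
```

Call:
arm_command([
  {"tx": 0,"ty": 0,"tz": 0,"wx": 0,"wy": 0,"wz": 0},
  {"tx": 0,"ty": 0,"tz": 25,"wx": 0,"wy": 0,"wz": 0},
  {"tx": 0,"ty": 0,"tz": 63,"wx": 0,"wy": 0,"wz": 0},
  {"tx": 0,"ty": 0,"tz": 63,"wx": 0,"wy": 0,"wz": 0},
  {"tx": 0,"ty": 0,"tz": 63,"wx": 0,"wy": 0,"wz": 0},
])

```text
t: 48.1
eef_pos: [0.5301, -0.2479, 0.0903]
orientation: [-0.038, 0.999, 0.001, -0.002]
ft_force: [0.2, -0.1, -0.6]
opening: 0.05
grip_force: 6.0
```

```bash
python3 - <<'E'
from h import *
go(K(.095,.034));print(sense()['grip_force'])
E
```

```text
at [ 0.5301 -0.2479  0.0903] f [ 0.2 -0.1 -0.6] t 48.1 q [ 0.53  0.67 -0.21  1.75  0.19  0.74  1.87]
T [-0.6  0.  56.3] W [ 0.12 -0.25  0.  ] | rows>=1.1
5.999458506703377
```

Call:
arm_command([
  {"tx": -1,"ty": 0,"tz": 20,"wx": 0,"wy": 0,"wz": 0},
  {"tx": -1,"ty": 0,"tz": 40,"wx": 0,"wy": 0,"wz": 0},
  {"tx": -1,"ty": 0,"tz": 51,"wx": 0,"wy": 0,"wz": 0},
  {"tx": -1,"ty": 0,"tz": 57,"wx": 0,"wy": 0,"wz": 0},
  {"tx": -1,"ty": 0,"tz": 58,"wx": 0,"wy": 0,"wz": 0},
])

```text
t: 48.6
eef_pos: [0.5319, -0.2482, 0.0336]
orientation: [-0.038, 0.999, 0.0, -0.001]
ft_force: [-1.6, 0.7, 5.7]
opening: 0.0501
grip_force: 6.0
```

Call:
arm_command([
  {"tx": 0,"ty": 0,"tz": 1,"wx": 0,"wy": 0,"wz": 0},
  {"tx": 0,"ty": 0,"tz": 1,"wx": 0,"wy": 0,"wz": 0},
])

```text
t: 48.8
eef_pos: [0.532, -0.2482, 0.0335]
orientation: [-0.037, 0.999, 0.0, -0.0]
ft_force: [-2.1, 1.2, 6.0]
opening: 0.0499
grip_force: 6.0
```

Call:
arm_command([
  {"tx": 0,"ty": 0,"tz": 0,"wx": 0,"wy": 0,"wz": 0},
  {"tx": 0,"ty": 0,"tz": 0,"wx": 0,"wy": 0,"wz": 0},
  {"tx": 0,"ty": 0,"tz": 0,"wx": 0,"wy": 0,"wz": 0},
], fingers=0.63)

```text
t: 49.1
eef_pos: [0.5313, -0.2484, 0.0317]
orientation: [-0.037, 0.999, 0.0, -0.001]
ft_force: [0.6, 0.2, -0.8]
opening: 0.0589
grip_force: 0.0
```

Call:
arm_command([
  {"tx": 0,"ty": 0,"tz": -20,"wx": 0,"wy": 0,"wz": 0},
  {"tx": 0,"ty": 0,"tz": -50,"wx": 0,"wy": 0,"wz": 0},
  {"tx": 0,"ty": 0,"tz": -100,"wx": 0,"wy": 0,"wz": 0},
  {"tx": 0,"ty": 0,"tz": -140,"wx": 0,"wy": 0,"wz": 0},
  {"tx": 0,"ty": 0,"tz": -140,"wx": 0,"wy": 0,"wz": 0},
])

```text
t: 49.6
eef_pos: [0.5354, -0.2497, 0.1776]
orientation: [-0.037, 0.999, -0.002, 0.004]
ft_force: [0.5, -0.1, -0.7]
opening: 0.0585
grip_force: 0.0
```

```bash
python3 - <<'E'
from h import *
a=np.array([.9836,-.18]);p=np.array([.5002,-.0171])
go((*(p+.066*a),.175,79.6),(*(p+.066*a),.062,79.6),(*(p-.013*a),.062,79.6))
E
```

```text
at [ 0.5354 -0.2497  0.1776] f [ 0.5 -0.1 -0.7] t 49.6 q [ 0.55  0.57 -0.23  1.66  0.16  0.92  1.9 ]
T [-46.  217.9   2. ] W [-0.2   0.52 14.67] | rows>=4.5
T [  0.   0. 113.] W [0. 0. 0.] | rows>=2.3
T [79. -0.  0.] W [0. 0. 0.] | rows>=1.6
```

Call:
arm_command([
  {"tx": -10,"ty": 48,"tz": 0,"wx": 0,"wy": 0,"wz": 3},
  {"tx": -20,"ty": 96,"tz": 0,"wx": 0,"wy": 0,"wz": 6},
  {"tx": -30,"ty": 144,"tz": 0,"wx": 0,"wy": 0,"wz": 9},
  {"tx": -40,"ty": 188,"tz": 0,"wx": 0,"wy": 0,"wz": 12},
  {"tx": -46,"ty": 217,"tz": 0,"wx": 0,"wy": 0,"wz": 14.7},
], fingers=0)

```text
t: 50.1
eef_pos: [0.5608, -0.0238, 0.1707]
orientation: [0.089, 0.996, 0.001, -0.002]
ft_force: [0.4, 0.2, 0.5]
opening: 0.0233
grip_force: 0.0
```

Call:
arm_command([
  {"tx": 0,"ty": 0,"tz": 0,"wx": 0,"wy": 0,"wz": 0},
  {"tx": 0,"ty": 0,"tz": 0,"wx": 0,"wy": 0,"wz": 0},
  {"tx": 0,"ty": 0,"tz": 20,"wx": 0,"wy": 0,"wz": 0},
  {"tx": 0,"ty": 0,"tz": 40,"wx": 0,"wy": 0,"wz": 0},
  {"tx": 0,"ty": 0,"tz": 40,"wx": 0,"wy": 0,"wz": 0},
])

```text
t: 50.6
eef_pos: [0.5583, -0.0314, 0.1287]
orientation: [0.092, 0.996, -0.001, -0.005]
ft_force: [1.0, -0.5, 0.9]
opening: 0.0001
grip_force: 0.0
```

```bash
python3 - <<'E'
from h import *
a=np.array([.9836,-.18]);p=np.array([.5002,-.0171])
go((*(p+.066*a),.062,79.6),(*(p-.013*a),.062,79.6));print(sense()['opening'])
cs=camera('scene')
for col,y in(('white',-.096),('amber',-.038),('green',.095)):
    g=proj(cs,K(y,.053)[:3]).astype(int);c,q=bar(cs,col,(g[0]-24,g[1]-20,g[0]+24,g[1]+22),.053);print('rack',((c-ro)@rx).round(3),((c-ro)@ry).round(3))
E
```

```text
at [ 0.5583 -0.0314  0.1287] f [ 1.  -0.5  0.9] t 50.6 q [ 0.12  0.59 -0.16  1.79  0.12  0.79  1.29]
T [-6.9  3.8 66.6] W [-0.13 -0.57 -0.21] | rows>=1.3
T [79. -0.  0.] W [0. 0. 0.] | rows>=1.6
9.265639147800603e-05
white px [148.2 303.2] c [ 0.547  -0.4381] size [0.074 0.048] ang 3.2
rack 0.002 -0.096
amber px [168.4 288.5] c [ 0.5329 -0.3818] size [0.08  0.052] ang 6.0
rack -0.008 -0.039
green px [216.9 266.7] c [ 0.5403 -0.254 ] size [0.092 0.055] ang 4.1
rack 0.009 0.088
```

Call:
arm_command([
  {"tx": -5,"ty": 3,"tz": 0,"wx": 0,"wy": 0,"wz": 0},
  {"tx": -6,"ty": 3,"tz": 25,"wx": 0,"wy": 0,"wz": 0},
  {"tx": -6,"ty": 3,"tz": 50,"wx": 0,"wy": 0,"wz": 0},
  {"tx": -6,"ty": 3,"tz": 66,"wx": 0,"wy": 0,"wz": 0},
  {"tx": -6,"ty": 3,"tz": 66,"wx": 0,"wy": 0,"wz": 0},
])

```text
t: 51.15
eef_pos: [0.5666, -0.0269, 0.0644]
orientation: [0.091, 0.996, 0.0, -0.003]
ft_force: [-0.0, 0.2, 0.4]
opening: 0.0001
grip_force: 0.0
```

Call:
arm_command([
  {"tx": 15,"ty": 0,"tz": 0,"wx": 0,"wy": 0,"wz": 0},
  {"tx": 30,"ty": 0,"tz": 0,"wx": 0,"wy": 0,"wz": 0},
  {"tx": 45,"ty": 0,"tz": 0,"wx": 0,"wy": 0,"wz": 0},
  {"tx": 60,"ty": 0,"tz": 0,"wx": 0,"wy": 0,"wz": 0},
  {"tx": 78,"ty": 0,"tz": 0,"wx": 0,"wy": 0,"wz": 0},
])

```text
t: 51.65
eef_pos: [0.4935, -0.0126, 0.0679]
orientation: [0.091, 0.996, 0.001, 0.002]
ft_force: [2.0, -1.4, -0.7]
opening: 0.0004
grip_force: 0.8
```

Call:
arm_command([
  {"tx": 0,"ty": 0,"tz": 0,"wx": 0,"wy": 0,"wz": 0},
  {"tx": -20,"ty": 0,"tz": 0,"wx": 0,"wy": 0,"wz": 0},
  {"tx": -40,"ty": 0,"tz": -20,"wx": 0,"wy": 0,"wz": 0},
  {"tx": -40,"ty": 0,"tz": -65,"wx": 0,"wy": 0,"wz": 0},
  {"tx": -40,"ty": 0,"tz": -110,"wx": 0,"wy": 0,"wz": 0},
])

```text
t: 52.15
eef_pos: [0.5314, -0.0201, 0.1775]
orientation: [0.091, 0.996, 0.001, -0.002]
ft_force: [0.7, -0.6, 1.1]
opening: 0.0008
grip_force: 0.0
```

Call:
arm_command([
  {"tx": 0,"ty": 40,"tz": -40,"wx": 0,"wy": 0,"wz": 0},
  {"tx": 0,"ty": 80,"tz": -60,"wx": 0,"wy": 0,"wz": 0},
  {"tx": 0,"ty": 80,"tz": -60,"wx": 0,"wy": 0,"wz": 0},
])

```text
t: 52.45
eef_pos: [0.5484, 0.0676, 0.2413]
orientation: [0.086, 0.996, 0.005, 0.004]
ft_force: [-1.0, 0.3, 1.2]
opening: 0.0004
grip_force: 0.0
```

```bash
python3 - <<'E'
from h import *
cs=camera('scene');ct=camera('top');P=[]
for c,(x0,y0,x1,y1) in((ct,(310,205,345,265)),(cs,(262,190,312,240))):
    H=cv2.cvtColor(c['img'],cv2.COLOR_RGB2HSV).astype(int);h,s,v=[H[...,i] for i in range(3)]
    m=(((h<5)|(h>174))&(s>190)&(v>120)).astype(np.uint8);k=np.zeros_like(m);k[y0:y1,x0:x1]=m[y0:y1,x0:x1]
    n,l,st,ce=cv2.connectedComponentsWithStats(k);print(st[1:].tolist())
    if n>1:P.append(ce[1+np.argmax(st[1:,4])])
if len(P)==2:print(tri(ct,P[0],cs,P[1]))
a=cv2.resize(cs['img'][145:335,120:420,::-1],None,fx=2.6,fy=2.6,interpolation=cv2.INTER_CUBIC);cv2.imwrite('pics/c10.png',a)
E
```

```text
[]
[[276, 201, 9, 8, 53]]
```

View pics/c10.png

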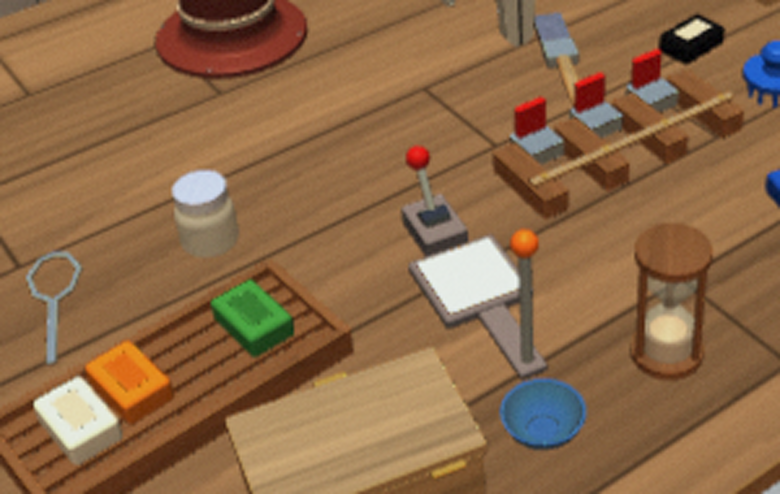

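The final picture shows the lever tip at (280, 204.6), its original off position. The three bars lie flat side by side on the slats, all three tabs are home, and the bystanders look undisturbed.

```bash
python3 -c "
from cell import finish_job
print(finish_job())"
```

```text
the job is handed in; nothing more can be done
None
```

The job is handed in with no verdict shown: white, amber and green were each viewed for over two seconds in that order and lie flat, side by side, on the rack, with the lamp off and all ejectors home; amber and green first hung tilted, so I set each on the lamp panel and regripped it level before its viewing, and amber was later knocked about 35 mm along the rack but stayed flat.

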